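# Square up a profile frame by its diagonals

### The arm

A 6-joint arm with a two-finger parallel gripper is mounted at the origin on a cart in front of the work surface, level with it; the furniture and walls round the work are solid. World frame = base frame: x ahead of the robot, y to its left, z up, the work surface at z = 0. Lengths are in m, angles in degrees, forces in N, time in s.
With the tool pointing down it reaches from about 0.4 to 0.825 m from the base axis. Payload 7 kg.
Tool frame: the origin (TCP) lies midway between the tips of the shut fingers; the grasp point (between the pads) lies 19 mm behind it; z points along the fingers, y is the line along which they close (so a half turn about z gives the same grasp; the last joint's range is limited). The gripper opens to 88 mm and grips with 3 to 60 N. Pads are 19 mm wide; open, the fingers measure 130 mm over their backs; the gripper's body (78 mm by 193 mm) begins 47 mm behind the grasp point.
Start: joints at [86.809, 20.546, 0.682, 0, -70.136, -16.507], TCP at [0.228, 0.635, 0.227] pointing down, gripper open.
Joint ranges: [-176.03, 176.03], [-82.01, 121.73], [-58.28, 71.71], [-173.87, 95.51], [-174.79, -0.11], [-173.66, 173.66]. Speed limits (degrees/s): [136.94, 136.94, 172.46, 180, 180, 180].

### API

Orientations are given as [roll, pitch, yaw] about the fixed x, y, z axes, in that order (R = Rz(yaw) Ry(pitch) Rx(roll)).
In Python, from plant import * gives the robot as it stands.
- The arm moves only by the tool move_arm, never from a script. Its argument "commands" is a list of rows, each a list of 7 numbers: the shift along the world's x, y, z in mm, then the turn, a rotation vector about the world's x, y, z in degrees, then the opening in per cent of the stroke, from 0 (shut) to 100 (fully open). In form: [[x, y, z, rx, ry, rz, fingers], ...]. A call has 1 to 20 rows; each row shifts and turns the commanded pose from where the row before left it; what a row does not reach is not made up. A row lasts 1/10 s, in which the tool goes at most 50 mm and 8.59 degrees, less where a joint would pass 70% of its speed; a pose out of reach is approached as far as the arm can. A call with a gripper value outside its range is refused whole. The fingers move at their own pace and stop on an object; "squeeze" is the grip in N (left out, the last holds). Time passes only in rows, so rows that do not move let the fingers close. It gives the time, the measured TCP pose, the force and the opening at its end, in the units of the state.
- get_state(): the state, without advancing time (a new reading comes with each control period).
- capture(name): name is "side" or "top" or "wrist"; returns a dict with "frame" (480x640x3 uint8, blue, green, red), "camera_matrix" (3x3 intrinsics, pixels), "world_to_cam" (4x4, takes a point from world to camera coordinates); the wrist camera has in their place "tool_from_camera" (4x4, takes a point from camera to tool coordinates, whose origin is the TCP and whose axes are the flange's). Camera axes: x right, y up, looking along -z (the intrinsics and any distortion apply to the point x, -y, -z); pixel columns grow to the right and rows downward; lengths in m; the calibration is good to about 2 mm. A picture is of the moment at which its call begins: read the wrist's pose just before it. There is no depth.
- close_job(): hands the job in, once; it reports no verdict.
The state is a dict: "time_s": time; "joints": joint angles; "qd": joint speeds; "joint_torque": joint torques, N m; "tcp_pos": TCP position; "eef_rot": TCP orientation; "contact_force": force on the tool from outside, world axes, zero at the start; "moment": the same for the moment, N m; "gripper_width": finger opening in m.
Only numpy, scipy, OpenCV 4.12 (cv2) and the standard library are available. Lean on these libraries where they do the work, as an engineer would, in place of code of your own. Each camera call takes 0.05 s, during which the arm holds its last target. There are 200 camera calls.

### The job

Check the aluminium frame for squareness with the slide rule: lay the rule flat inside the frame with its heel in the near left corner and slide the tongue out, gently, until the rule bears in both corners of that diagonal; then do the same with the heel in the near right corner. Compare the two readings and, if they differ, shift the far rail sideways by its tab until the diagonals agree to within 3 mm. Leave the rule lying flat in that second diagonal, never press it hard against the frame (the stiff corners would give and spoil the reading), and leave everything else where it stands.

Things in the scene. Friction and masses are not known exactly. Their poses are not given: they have to be found in the camera images.
- frame: Frame of plain aluminium rails 14 wide, 16 high; clear opening 110 (y) by 130 (x) mm when square. The near rail is screwed down; the side rails pivot together (pivots 7 mm outside the clear opening's corners, both ways), so the far rail stays parallel and shifts sideways. Origin: on the bench under the middle of the near rail's inner face; x to the far rail, y to the near rail's left end.
- near_left (a point): Inner corner at the near rail's left end, at bench level, 55 mm along +y from the frame's origin. Fixed. The diagonal from here ends in the far right corner.
- near_right (a point): Inner corner at the near rail's right end, at bench level, 55 mm along -y from the frame's origin. Fixed. The diagonal from here ends in the far left corner.
- far_left (a point): Inner corner at the far rail's left end, at bench level; it shifts with the far rail.
- far_right (a point): Inner corner at the far rail's right end, at bench level; it shifts with the far rail.
- far_tab (a point): Grey tab on the far rail: 12 mm along the rail, 14 across, top 50 mm above the bench; this point 38 mm above it. At y = 0 in the frame's axes the frame is square. The corners are stiff: the tab shifts sideways (up to 20 mm each way) at about 9 N and stays where left; 1 mm of shift changes the two diagonal readings by about 0.55 mm each, oppositely.
- rule: Loose steel slide rule, about 0.37 kg: flat body 18 wide, 10 high, narrow heel nose at one end, tongue sliding out of the other. Grip block over the origin: 14 wide (y), 26 long (x), top 50 mm above the underside. Origin: underside, below the grip block; x along the rule to the tongue's tip, z up; heel's end 70 mm along -x.
- rule_slide (a joint): How far the tongue is out, m (0 to 0.05); heel to tip is 0.140 + this. Held by 0.7 N of friction. Both ends are upright round noses of 4 mm radius, so in a corner they stop about 2 mm short of it.
- heel (a point): The heel's end, 6 mm above the rule's underside.
- tip (a point): The end of the tongue's nose (4 mm radius), 6 mm above the rule's underside. It can stick by friction against one rail, a few mm short of the corner; at home it touches both rails.
- thumb (a point): The thumb post on the tongue (14 mm by 14 mm, its top 50 mm above the rule's underside; the point is 40 mm above it, 52 mm from the grip block when the tongue is fully in, 18 mm short of the tip).
- beaker: Bystander: glass beaker, 56 across, 70 high; origin under its middle.
- stopper: Bystander: rubber stopper, 33 across, 26 high; origin under its middle.
- marker: Bystander: marker pen, 132 long, 14 thick, lying; origin under its middle.
- cal_weight: Bystander: brass calibration weight, 26 across, 41 high; origin under its middle.
- petri: Bystander: petri dish, 64 across, 16 high; origin under its middle.

How it is judged:
By the outcome, as a careful person would: the job done as asked, in the order asked, and still so for the second after the job is handed in, with the robot touching nothing.
It also fails if it takes over 72 s, if anything falls off the work surface, if the arm or the gripper's body presses on something with over 40 N, if the wrist force passes 120 N, or if a joint passes its speed limit or range.

## Working session

There is one attempt and no reset: what is moved stays moved. The work goes in short steps, Python scripts to look and compute and a tool call to move; the robot and the scene stay as the last step left them, time stands still between calls to the robot, and variables do not carry over. Pictures are saved under pics/ and viewed, on a budget of 10 in all, crops included, one or two more only if the job needs it, and the job is handed in when it is done.

Besides the shell and the picture viewer there is one more tool, called after ">>>" by a JSON object that holds its "method" and its "body", one argument or row to a line. move_arm: Moves the arm, as the interface text tells. Its arguments: {"type":"object","properties":{"commands":{"type":"array"},"squeeze":{"type":"number"}},"required":["commands"]}

```bash
mkdir -p pics; ls
cat > h.py <<'E'
from plant import *
import cv2, numpy as np
def ray(c,u,v):
    K=np.array(c["camera_matrix"]);T=np.array(c["world_to_cam"])
    p=np.linalg.solve(K,[u,v,1.0]);d=np.array([p[0],-p[1],-p[2]])
    R=T[:3,:3];o=-R.T@T[:3,3];return o,R.T@d
def onz(c,u,v,z):
    o,d=ray(c,u,v);return o+d*(z-o[2])/d[2]
def proj(c,P):
    K=np.array(c["camera_matrix"]);T=np.array(c["world_to_cam"])
    q=T[:3,:3]@np.array(P)+T[:3,3];p=K@[q[0],-q[1],-q[2]];return p[:2]/p[2]
E
python3 - <<'E'
from h import *
s=get_state();print(s)
for n in("top","side"):
    c=capture(n);cv2.imwrite(f"pics/{n}0.png",c["frame"]);print(n,{k:(np.round(v,4).tolist() if k!="frame" else 0) for k,v in c.items()})
E
```

```text
pics
{'time_s': 0.0, 'joints': array([ 8.68082690e+01,  2.05930264e+01,  6.32599496e-01, -1.91876753e-02,
       -7.01357688e+01, -1.65054685e+01]), 'qd': array([-0.0001532 , -0.01034932, -0.04637579,  0.02316641,  0.00934818,
       -0.00386006]), 'joint_torque': array([ 1.10813248e-04, -5.82710302e+01,  2.93079096e+01,  6.99776977e+00,
        7.21077886e-03, -1.57907593e-04]), 'tcp_pos': array([0.22738982, 0.63501824, 0.22559874]), 'eef_rot': array([ 1.79902643e+02, -1.00382884e-02, -1.97037260e+01]), 'contact_force': array([ 0.24635274, -0.05088593,  0.75739346]), 'moment': array([ 0.0110805 , -0.01984646,  0.01131282]), 'gripper_width': 0.08763034611364631}
top {'frame': 0, 'camera_matrix': [[525.6912, 0.0, 317.2813], [0.0, 525.6912, 233.9302], [0.0, 0.0, 1.0]], 'world_to_cam': [[0.0049, -1.0, 0.0054, -0.0331], [0.9968, 0.0053, 0.0793, -0.5435], [-0.0793, 0.005, 0.9968, -1.3773], [0.0, 0.0, 0.0, 1.0]]}
side {'frame': 0, 'camera_matrix': [[599.1502, 0.0, 324.5492], [0.0, 599.1502, 238.5141], [0.0, 0.0, 1.0]], 'world_to_cam': [[-0.6468, 0.7627, -0.0065, 0.3731], [-0.6717, -0.5656, 0.4785, 0.2918], [0.3612, 0.3138, 0.8781, -1.4775], [0.0, 0.0, 0.0, 1.0]]}
```

View pics/top0.png

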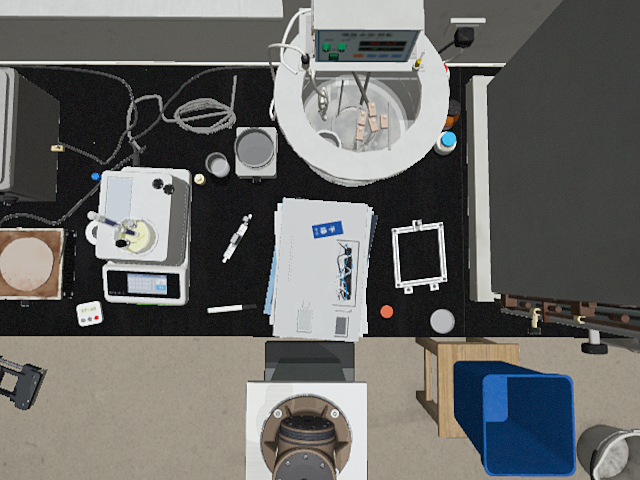

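View pics/side0.png

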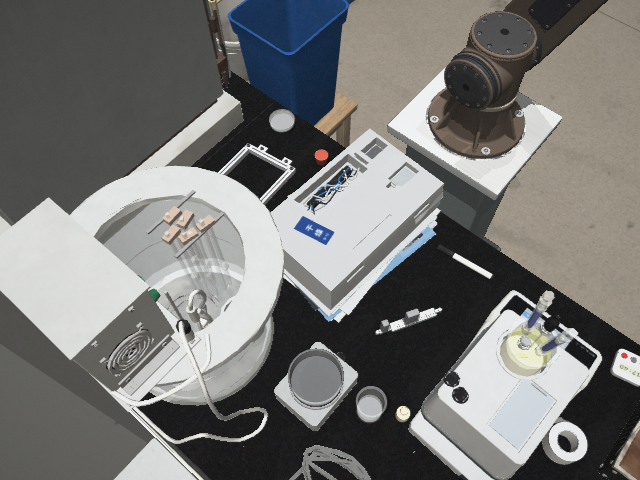

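Run:
```python
from h import *
c=capture("top");s=capture("side")
a=cv2.resize(c["frame"][210:302,380:460],None,fx=5,fy=5,interpolation=2)
b=cv2.resize(c["frame"][205:271,210:266],None,fx=5,fy=5,interpolation=2)
d=cv2.resize(s["frame"][295:345,365:450],None,fx=4,fy=4,interpolation=2)
o=np.zeros((600,800,3),np.uint8);o[:460,:400]=a;o[:330,400:680]=b;o[340:540,410:750]=d
cv2.imwrite("pics/crop1.png",o)
for n,u,v,z in[("tab",418,225,.05),("nearL out",395,292,.016),("nearR",448,288,.016),("farL",392,228,.016),("rule ends",225,261,.005),("",250,216,.005),("box TL",279,200,.1),("boxBL",272,338,.1),("boxTR",369,205,.1),("boxBR",362,338,.1),("bath",362,184,.2),("furn",490,230,.2),("ledge",470,297,.05),("stopper",387,312,.026),("petri",442,321,.016),("marker",231,309,.01),("weight",200,179,.041),("beaker",217,164,.07)]:
    print(n,onz(c,u,v,z).round(3))
# box height: side-view corner & top-view
for n,ut,us in[("boxcorner far-left",(279,200),(333,295))]:
    o1,d1=ray(c,*ut);o2,d2=ray(s,*us)
    t=np.linalg.lstsq(np.c_[d1,-d2],o2-o1,rcond=None)[0];print(n,o1+d1*t[0],o2+d2*t[1])
```

```text
tab [ 0.566 -0.293  0.05 ]
nearL out [ 0.391 -0.237  0.016]
nearR [ 0.402 -0.378  0.016]
farL [ 0.561 -0.23   0.016]
rule ends [0.471 0.217 0.005]
 [0.593 0.151 0.005]
box TL [0.623 0.067 0.1  ]
boxBL [0.279 0.081 0.1  ]
boxTR [ 0.611 -0.16   0.1  ]
boxBR [ 0.28  -0.142  0.1  ]
bath [ 0.647 -0.133  0.2  ]
furn [ 0.541 -0.431  0.2  ]
ledge [ 0.38  -0.426  0.05 ]
stopper [ 0.339 -0.214  0.026]
petri [ 0.315 -0.361  0.016]
marker [0.344 0.197 0.01 ]
weight [0.686 0.28  0.041]
beaker [0.72  0.231 0.07 ]
boxcorner far-left [0.62055505 0.06605314 0.11548687] [0.62371646 0.06160667 0.11563823]
```

View pics/crop1.png

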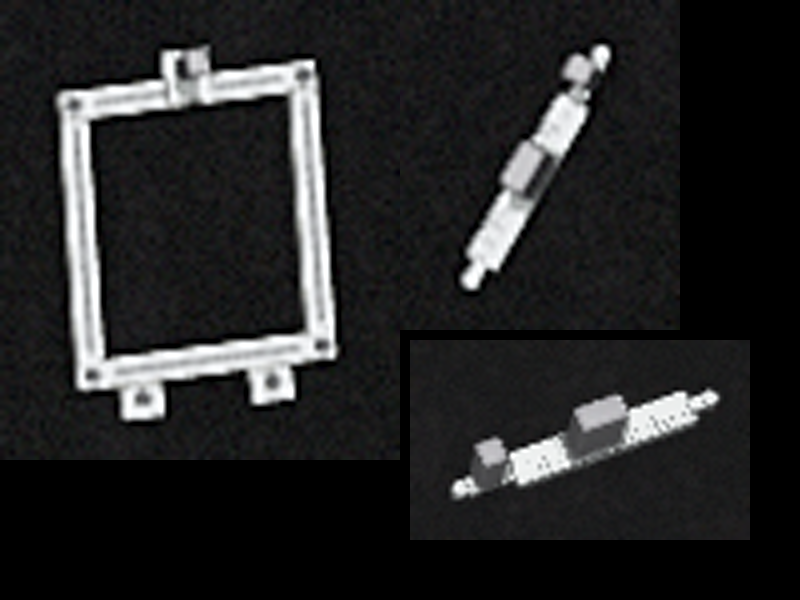

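Run:
```python
from h import *
c=capture("top");s=capture("side")
P={n:onz(c,380+a/5,210+b/5,.016)[:2] for n,a,b in[("FL",70,103),("FR",303,75),("NL",93,375),("NR",320,345)]}
for k,v in P.items():print(k,v.round(4))
dy=P["NL"]-P["NR"];print("near len",np.linalg.norm(dy),"yaw",np.degrees(np.arctan2(-dy[0],dy[1])))
dx=P["FL"]-P["NL"];print(np.linalg.norm(dx),np.degrees(np.arctan2(dx[1],dx[0])));dx=P["FR"]-P["NR"];print(np.linalg.norm(dx),np.degrees(np.arctan2(dx[1],dx[0])))
tip=onz(c,250,215.2,.008);heel=onz(c,224.2,261.5,.008);d=tip-heel
print(tip,heel,np.linalg.norm(d),np.degrees(np.arctan2(d[1],d[0])),"grip",heel+d/np.linalg.norm(d)*.07)
print("block top",onz(c,235,238.2,.05),"thumb",onz(c,245.4,218.8,.05))
print(proj(s,[.53,.19,.05]),"expect",365+185/4,295+70/4)
w=capture("wrist");print(w["tool_from_camera"].round(4).tolist(),w["camera_matrix"].tolist())
```

```text
FL [ 0.5541 -0.2356]
FR [ 0.5698 -0.3606]
NL [ 0.4093 -0.2468]
NR [ 0.4257 -0.3677]
near len 0.12197930063494442 yaw 7.750955169899179
0.14527188924740667 4.439895409679508
0.14428506814863404 2.8066560117272403
[0.59436677 0.15106263 0.008     ] [0.46946478 0.21812112 0.008     ] 0.1417651205653042 -28.230855543442917 grip [0.5311382  0.18500934 0.008     ]
block top [0.52909747 0.18397936 0.05      ] thumb [0.58002098 0.15772399 0.05      ]
[413.17199673 313.3619818 ] expect 411.25 312.5
[[0.0009, 0.9677, 0.2521, 0.0676], [1.0, -0.001, -0.0001, -0.0005], [0.0002, 0.2521, -0.9677, -0.1585], [0.0, 0.0, 0.0, 1.0]] [[420.8467251506676, 0.0, 317.8979688144997], [0.0, 420.8467251506676, 232.85140325486734], [0.0, 0.0, 1.0]]
```

>>> {"method": "move_arm", "body": {
  "commands": [
    [0,0,40,0,0,-8,100],
    [0,0,40,0,0,-8,100],
    [0,0,30,0,0,-8,100],
    [20,-32,0,0,0,-8,100],
    [20,-32,0,0,0,-8,100],
    [20,-32,0,0,0,-8,100],
    [20,-32,0,0,0,-8,100],
    [20,-32,0,0,0,-8,100],
    [20,-32,0,0,0,-8,100],
    [20,-32,0,0,0,-8,100],
    [20,-32,0,0,0,-8,100],
    [20,-32,0,0,0,-8,100],
    [20,-32,0,0,0,-8,100],
    [20,-32,0,0,0,-8,100],
    [20,-32,0,0,0,-8,100],
    [20,-32,-20,0,0,-8,100],
    [0,0,-40,0,0,-8,100],
    [0,0,-30,0,0,-8,100],
    [0,0,-10,0,0,-8,100],
    [0,0,0,0,0,-8,100]
  ]
}}

```text
time_s: 2.35
tcp_pos: [0.4866, 0.2185, 0.2344]
eef_rot: [-179.9, -0.2, 179.9]
contact_force: [-0.3, -0.4, 1.5]
gripper_width: 0.0875
```

>>> {"method": "move_arm", "body": {
  "commands": [
    [15,-12,-30,0,0,-8,100],
    [14,-11,-30,0,0,-8,100],
    [14,-11,-30,0,0,-8,100],
    [0,0,0,0,0,-4,100],
    [0,0,0,0,0,0,100],
    [0,0,0,0,0,0,100]
  ]
}}

```text
time_s: 2.95
tcp_pos: [0.5308, 0.1857, 0.147]
eef_rot: [180.0, 0.0, 152.4]
contact_force: [-0.3, -0.1, -0.6]
gripper_width: 0.0877
```

```bash
cat >> h.py <<'E'
from scipy.spatial.transform import Rotation as Ro
def wcap():
    s=get_state();w=capture("wrist")
    T=np.eye(4);T[:3,:3]=Ro.from_euler("xyz",s["eef_rot"],degrees=True).as_matrix();T[:3,3]=s["tcp_pos"]
    w["world_to_cam"]=np.linalg.inv(T@np.array(w["tool_from_camera"]));w["s"]=s;return w
E
python3 - <<'E'
from h import *
w=wcap();print(w["s"]["tcp_pos"],w["s"]["eef_rot"])
cv2.imwrite("pics/w1.png",w["frame"])
E
```

```text
[0.53084883 0.18568523 0.14704025] [1.79963214e+02 2.75023364e-02 1.52436597e+02]
```

View pics/w1.png

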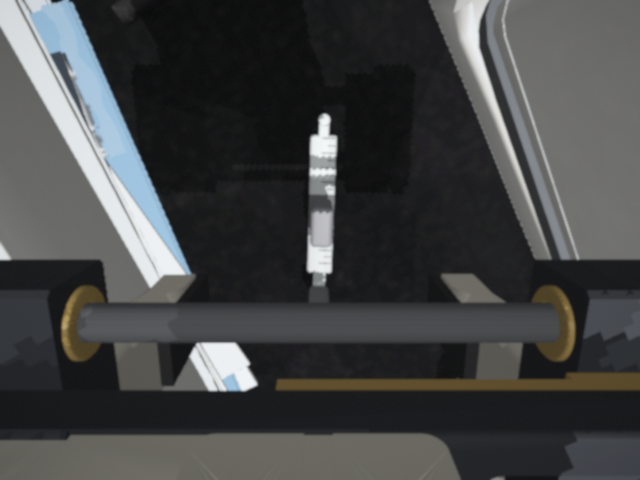

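Run:
```python
from h import *
w=wcap();T=np.linalg.inv(w["world_to_cam"])
# block top: contour of mid grey between rows 212-246
g=cv2.cvtColor(w["frame"],6)
for r in (150,200,215,225,235,243,262,292): print(r,g[r,296:346:2].tolist())
for n,u,v,z in[("heel",324,115,.006),("block top",321,228,.05),("bodyTop",322.5,137,.01),("thumb top",319,296,.05)]: print(n,onz(w,u,v,z).round(4))
```

```text
150 [18, 19, 17, 19, 19, 18, 54, 187, 237, 243, 245, 246, 245, 245, 246, 246, 244, 242, 242, 223, 117, 25, 21, 19, 18]
200 [27, 28, 27, 23, 17, 19, 42, 64, 65, 65, 66, 67, 66, 67, 66, 69, 78, 115, 126, 73, 26, 24, 24, 24, 25]
215 [27, 27, 28, 28, 21, 19, 52, 93, 147, 175, 186, 188, 189, 191, 193, 194, 188, 165, 121, 54, 28, 28, 28, 29, 27]
225 [28, 28, 30, 29, 29, 29, 55, 102, 153, 179, 187, 189, 190, 192, 192, 193, 185, 158, 103, 43, 28, 28, 28, 28, 29]
235 [27, 26, 26, 27, 26, 45, 132, 140, 157, 180, 187, 188, 189, 190, 191, 191, 179, 151, 93, 33, 27, 27, 27, 27, 28]
243 [27, 27, 27, 25, 25, 72, 178, 182, 162, 180, 185, 186, 187, 188, 189, 188, 175, 149, 97, 31, 26, 27, 27, 27, 28]
262 [27, 28, 27, 29, 27, 111, 209, 231, 234, 236, 235, 220, 215, 218, 215, 211, 215, 198, 101, 29, 28, 27, 29, 28, 28]
292 [29, 29, 27, 26, 27, 29, 46, 64, 68, 68, 68, 67, 67, 68, 66, 62, 44, 27, 26, 27, 26, 25, 26, 23, 26]
heel [0.4683 0.224  0.006 ]
block top [0.5285 0.1901 0.05  ]
bodyTop [0.4808 0.2163 0.01  ]
thumb top [0.5684 0.1679 0.05  ]
```

>>> {"method": "move_arm", "body": {
  "commands": [
    [-2,2,-40,0,0,-1,100],
    [0,0,-40,0,0,0,100],
    [0,0,-30,0,0,0,100],
    [0,0,-18,0,0,0,100],
    [0,0,0,0,0,0,0],
    [0,0,0,0,0,0,0],
    [0,0,0,0,0,0,0],
    [0,0,0,0,0,0,0],
    [0,0,0,0,0,0,0],
    [0,0,0,0,0,0,0],
    [0,0,0,0,0,0,0]
  ],
  "squeeze": 25
}}

```text
time_s: 4.15
tcp_pos: [0.5286, 0.1875, 0.0189]
eef_rot: [180.0, 0.0, 151.3]
contact_force: [0.9, 0.7, 0.7]
gripper_width: 0.0367
```

>>> {"method": "move_arm", "body": {
  "commands": [
    [0,0,0,0,0,0,0],
    [0,0,0,0,0,0,0],
    [0,0,0,0,0,0,0],
    [0,0,0,0,0,0,0],
    [0,0,0,0,0,0,0]
  ]
}}

```text
time_s: 4.65
tcp_pos: [0.5289, 0.1878, 0.0187]
eef_rot: [180.0, 0.0, 151.3]
contact_force: [0.4, 1.5, 0.1]
gripper_width: 0.014
```

>>> {"method": "move_arm", "body": {
  "commands": [
    [0,0,30,0,0,0,0],
    [0,0,40,0,0,0,0],
    [0,0,40,0,0,0,0],
    [0,0,40,0,0,0,0],
    [0,0,40,0,0,0,0],
    [0,-20,20,0,0,0,0],
    [0,-40,0,0,0,0,0],
    [0,-48,0,0,0,0,0],
    [0,-48,0,0,0,0,0],
    [0,-48,0,0,0,0,0],
    [0,-48,0,0,0,-4,0],
    [0,-48,0,0,0,-4,0],
    [0,-48,0,0,0,-3,0],
    [0,-48,0,0,0,0,0],
    [0,-48,0,0,0,0,0],
    [0,-40,0,0,0,0,0],
    [0,-30,0,0,0,0,0],
    [0,-20,0,0,0,0,0],
    [0,0,0,0,0,0,0],
    [0,0,0,0,0,0,0]
  ]
}}

```text
time_s: 6.65
tcp_pos: [0.5276, -0.3465, 0.2273]
eef_rot: [-180.0, -0.1, 140.2]
contact_force: [-0.1, -0.4, -3.7]
gripper_width: 0.0136
```

Run:
```python
from h import *
w=wcap();print(w["s"]["tcp_pos"],w["s"]["eef_rot"])
for p in ([.4093,-.2468,.016],[.4257,-.3677,.016],[.5541,-.2356,.016],[.5698,-.3606,.016]):print(proj(w,p))
cv2.imwrite("pics/w2.png",w["frame"])
```

```text
[ 0.52758012 -0.34646067  0.22728647] [-1.79977585e+02 -1.46305585e-01  1.40215195e+02]
[318.64312115  12.0364079 ]
[221.89064891 127.80404875]
[436.07482452 144.93576687]
[335.0155555 247.5079984]
```

View pics/w2.png

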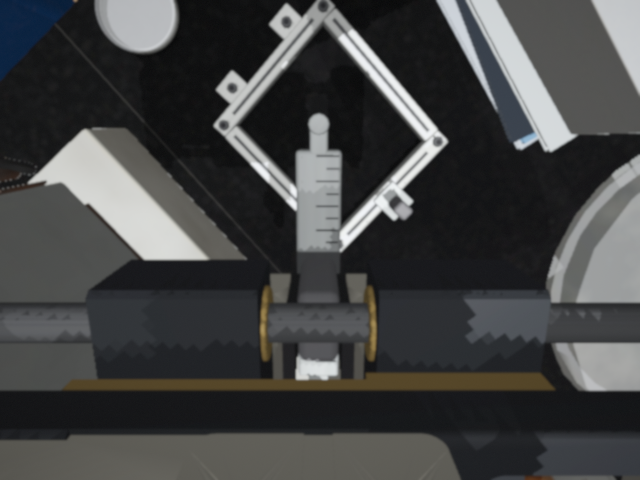

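Run:
```python
from h import *
w=wcap();s=w["s"];g=cv2.cvtColor(w["frame"],6)
def dot(u,v,r=6):
    a=g[v-r:v+r+1,u-r:u+r+1].astype(float)if v>=r else None
    return (u,v)
P={k:onz(w,*uv,.016)[:2] for k,uv in dict(NL=(323,6),NR=(224,126),FL=(438,142)).items()}
for k,v in P.items():print(k,v.round(4))
dy=P["NL"]-P["NR"];print("near",np.linalg.norm(dy),"yaw",np.degrees(np.arctan2(-dy[0],dy[1])))
dx=P["FL"]-P["NL"];print(np.linalg.norm(dx),np.degrees(np.arctan2(dx[1],dx[0])))
print("tab",onz(w,404,210,.05),onz(w,400,203,.05))
R=Ro.from_euler("xyz",s["eef_rot"],degrees=True).as_matrix()
for uv in((318.5,112.5),(318.5,121)):
    p=onz(w,*uv,s["tcp_pos"][2]-.0187+.008);print("heel in tool",(R.T@(p-s["tcp_pos"])).round(4))
```

```text
NL [ 0.4084 -0.241 ]
NR [ 0.4262 -0.365 ]
FL [ 0.5535 -0.2323]
near 0.1253224971127327 yaw 8.139905808750305
0.1453767501185437 3.400944164929666
tab [ 0.57294362 -0.29170427  0.05      ] [ 0.56624778 -0.29073845  0.05      ]
heel in tool [0.0714 0.0008 0.0108]
heel in tool [0.0682 0.0008 0.0108]
```

>>> {"method": "move_arm", "body": {
  "commands": [
    [-12,14,0,0,0,2.3,0],
    [-12,14,0,0,0,2.3,0],
    [-13,14,-20,0,0,0,0],
    [-12,13,-40,0,0,0,0],
    [0,0,-40,0,0,0,0],
    [0,0,-40,0,0,0,0],
    [0,0,-12,0,0,0,0],
    [0,0,0,0,0,0,0],
    [0,0,0,0,0,0,0]
  ]
}}

```text
time_s: 7.65
tcp_pos: [0.4809, -0.2917, 0.0782]
eef_rot: [180.0, 0.1, 145.0]
contact_force: [0.6, 0.3, -2.7]
gripper_width: 0.0138
```

Run:
```python
from h import *
w=wcap();print(w["s"]["tcp_pos"],w["s"]["eef_rot"])
for p in ([.4163,-.2469,.016],[.4321,-.3571,.016],[.5462,-.2406,.016],[.5615,-.3495,.016]):print(proj(w,p))
cv2.imwrite("pics/w3.png",w["frame"])
```

```text
[ 0.48089517 -0.29167021  0.0781678 ] [1.79988077e+02 1.11388329e-01 1.44966973e+02]
[315.98233016 100.03616205]
[167.29905645 246.08703529]
[457.96505948 291.74291637]
[314.95152365 407.08213392]
```

View pics/w3.png

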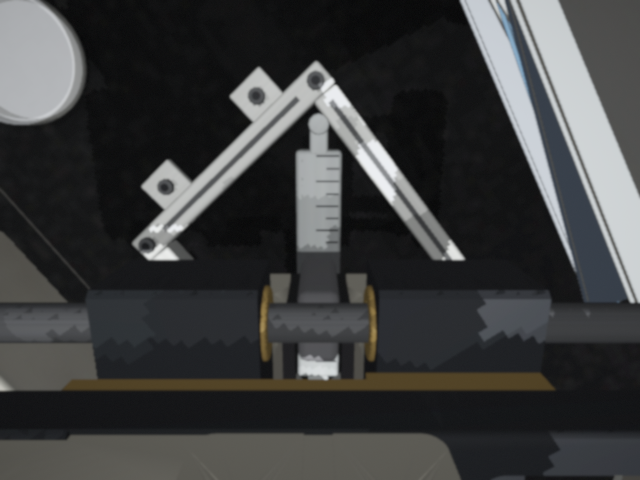

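Run:
```python
from h import *
w=wcap();s=w["s"]
a=onz(w,316,79,.016);b=onz(w,147,244,.016);print(a,b,np.linalg.norm(a-b),np.degrees(np.arctan2(-(a-b)[0],(a-b)[1])))
print(onz(w,318.5,113.5,s["tcp_pos"][2]-.0107))
print("corner",onz(w,316.5,99,.016))
```

```text
[ 0.40848435 -0.24133603  0.016     ] [ 0.4251533  -0.36577525  0.016     ] 0.12555067103899958 7.629495946818781
[ 0.42354323 -0.25047353  0.06792053]
corner [ 0.41636631 -0.24656111  0.016     ]
```

>>> {"method": "move_arm", "body": {
  "commands": [
    [0,0,-30,0,0,0,0],
    [0,0,-16,0,0,0,0],
    [0,0,-8,0,0,0,0],
    [0,0,-4,0,0,0,0],
    [0,0,0,0,0,0,0],
    [0,0,0,0,0,0,0]
  ]
}}

```text
time_s: 8.35
tcp_pos: [0.4803, -0.2918, 0.0196]
eef_rot: [180.0, 0.1, 144.9]
contact_force: [0.0, 0.3, -3.5]
gripper_width: 0.0139
```

>>> {"method": "move_arm", "body": {
  "commands": [
    [0,0,-1,0,0,0,0],
    [0,0,-0.5,0,0,0,0],
    [0,0,0,0,0,0,0]
  ]
}}

```text
time_s: 8.65
tcp_pos: [0.4803, -0.2917, 0.0186]
eef_rot: [180.0, 0.1, 144.9]
contact_force: [-2.8, 1.6, 5.8]
gripper_width: 0.0138
```

>>> {"method": "move_arm", "body": {
  "commands": [
    [0,0,0,0,0,0,0],
    [-0.8,0.6,0,0,0,0,0],
    [-0.8,0.6,0,0,0,0,0],
    [-0.8,0.6,0,0,0,0,0],
    [-0.8,0.6,0,0,0,0,0],
    [0,0,0,0,0,0,0]
  ],
  "squeeze": 3
}}

```text
time_s: 9.25
tcp_pos: [0.477, -0.2891, 0.0173]
eef_rot: [180.0, 0.1, 144.9]
contact_force: [4.1, -1.4, 3.3]
gripper_width: 0.014
```

Run:
```python
from h import *
w=wcap();s=w["s"];print(s["tcp_pos"],s["contact_force"])
g=cv2.cvtColor(w["frame"],6)
for u in(312,316,320,324):print(u,g[60:135:3,u].tolist())
c0=proj(w,[.4163,-.2467,.016]);cb=proj(w,[.4163,-.2467,.0]);print("corner top/bottom px",c0,cb)
R=Ro.from_euler("xyz",s["eef_rot"],degrees=True).as_matrix()
print("heel expected px",proj(w,s["tcp_pos"]+R@[.0714,.0008,.0108]))
```

```text
[ 0.47703718 -0.28910474  0.01729178] [ 4.14110752 -1.43284476  3.27245971]
312 [213, 181, 104, 99, 65, 63, 62, 68, 101, 97, 153, 210, 212, 210, 203, 175, 115, 41, 18, 20, 22, 102, 188, 197, 192]
316 [212, 182, 105, 96, 64, 63, 63, 67, 98, 96, 136, 207, 209, 197, 171, 196, 193, 156, 72, 20, 35, 175, 200, 198, 195]
320 [209, 206, 124, 103, 96, 81, 83, 97, 99, 91, 164, 199, 189, 164, 200, 214, 215, 209, 188, 139, 60, 171, 198, 197, 196]
324 [170, 199, 193, 135, 103, 102, 100, 99, 143, 185, 192, 178, 160, 202, 213, 213, 215, 215, 214, 206, 181, 135, 169, 195, 194]
corner top/bottom px [315.82032143 103.9009334 ] [316.00089415 105.76544716]
heel expected px [318.55538383 112.31948797]
```

Run:
```python
from h import *
w=wcap();cv2.imwrite("pics/w4.png",cv2.resize(w["frame"][40:200,220:420],None,fx=4,fy=3.75*4/3.75,interpolation=2)[:600])
```

```text
(no output)
```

View pics/w4.png

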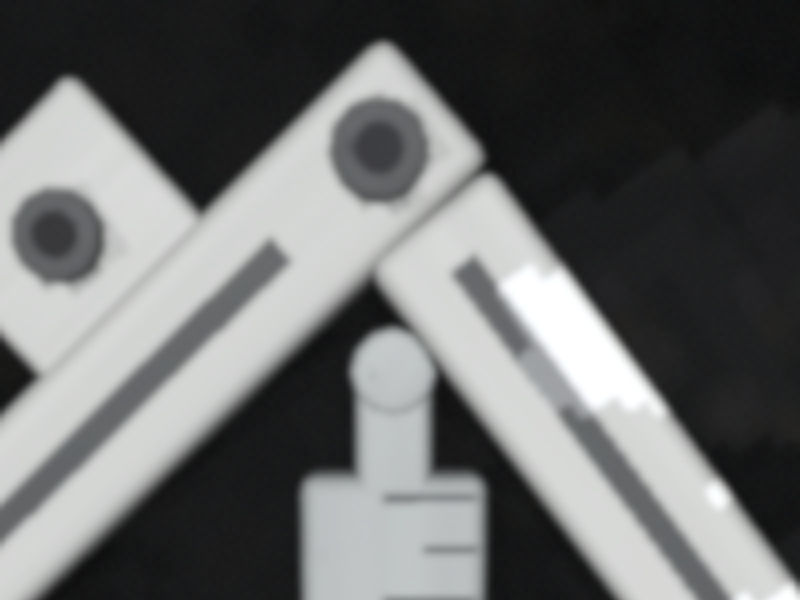

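>>> {"method": "move_arm", "body": {
  "commands": [
    [0,0,1.5,0,0,0,0],
    [0.8,-0.6,0,0,0,0,0],
    [-0.7,-1.0,0,0,0,0,0],
    [-0.7,-1.0,0,0,0,0,0],
    [0,0,0,0,0,0,0],
    [-0.8,0.6,0,0,0,0,0],
    [-0.8,0.6,0,0,0,0,0],
    [-0.8,0.6,0,0,0,0,0],
    [-0.8,0.6,0,0,0,0,0],
    [0,0,0,0,0,0,0]
  ],
  "squeeze": 5
}}

```text
time_s: 10.35
tcp_pos: [0.4726, -0.2892, 0.0187]
eef_rot: [180.0, 0.0, 144.9]
contact_force: [0.4, 0.5, -3.7]
gripper_width: 0.0141
```

```bash
cat >> h.py <<'E'
def heel(w):
    "apex pixel of dark gap unknown; print rows of gradient in tight crop"
    g=cv2.cvtColor(w["frame"],6)
    c=cv2.HoughCircles(cv2.resize(g[90:160,280:350],None,fx=4,fy=4,interpolation=2),cv2.HOUGH_GRADIENT,1,20,param1=80,param2=12,minRadius=36,maxRadius=48)
    return None if c is None else (c[0]/4+[280,90,0])
E
python3 - <<'E'
from h import *
w=wcap();print(w["s"]["tcp_pos"],w["s"]["contact_force"],w["s"]["gripper_width"]);print(heel(w))
print("corner px",proj(w,[.4163,-.2467,.016]))
cv2.imwrite("pics/w5.png",cv2.resize(w["frame"][60:180,240:400],None,fx=3,fy=3,interpolation=2))
E
```

```text
[ 0.47260763 -0.28924637  0.0186598 ] [ 0.41549283  0.45813793 -3.67143356] 0.014078343335897742
[[316.875      135.125       11.57499981]
 [322.625       90.875       10.44999981]
 [298.375      152.375       11.        ]
 [319.375      144.375       10.19999981]]
corner px [323.02105487 114.13939628]
```

View pics/w5.png

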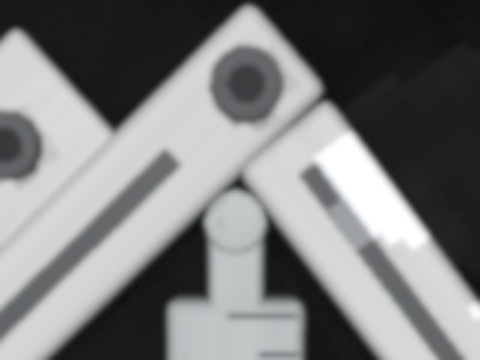

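Run:
```python
from h import *
c=capture("top");s=capture("side");w=capture("wrist")
T=np.eye(4);T[:3,:3]=Ro.from_euler("xyz",[-179.978,-.146,140.215],degrees=True).as_matrix();T[:3,3]=[.52758,-.34646,.22729]
w["world_to_cam"]=np.linalg.inv(T@np.array(w["tool_from_camera"]))
def tri(a,ua,b,ub):
    o1,d1=ray(a,*ua);o2,d2=ray(b,*ub);t=np.linalg.lstsq(np.c_[d1,-d2],o2-o1,rcond=None)[0];return (o1+d1*t[0]).round(3),(o2+d2*t[1]).round(3)
print(tri(c,(470,300),w,(127,128)),tri(c,(470,300),w,(88,128)))
for u in((125,128),(88,130),(185,190),(245,265)):
    print([onz(w,*u,z).round(3)[:2].tolist() for z in(0,.03,.06,.09)])
print([onz(c,470,260,z).round(3)[:2].tolist() for z in(0,.03,.06,.09)],[onz(c,470,150,z).round(3)[:2].tolist() for z in(0,.03,.06,.09)])
g=cv2.cvtColor(c["frame"],6);print(g[255,448:500:2].tolist())
```

```text
(array([ 0.37 , -0.441, -0.001]), array([ 0.369, -0.436, -0.003])) (array([ 0.374, -0.415,  0.088]), array([ 0.378, -0.425,  0.091]))
[[0.369, -0.437], [0.377, -0.427], [0.385, -0.416], [0.394, -0.406]]
[[0.349, -0.464], [0.359, -0.451], [0.369, -0.439], [0.379, -0.426]]
[[0.443, -0.435], [0.445, -0.424], [0.448, -0.414], [0.451, -0.404]]
[[0.532, -0.441], [0.528, -0.43], [0.523, -0.42], [0.519, -0.409]]
[[0.477, -0.443], [0.476, -0.434], [0.475, -0.425], [0.474, -0.416]] [[0.778, -0.448], [0.771, -0.439], [0.764, -0.43], [0.756, -0.421]]
[107, 102, 102, 105, 105, 99, 48, 49, 56, 106, 102, 103, 105, 103, 95, 93, 62, 81, 103, 126, 220, 139, 62, 66, 66, 62]
```

>>> {"method": "move_arm", "body": {
  "commands": [
    [0,0,-1,0,0,0,0],
    [0,0,0,0,0,0,30],
    [0,0,0,0,0,0,30],
    [0,0,0,0,0,0,30],
    [0,0,0,0,0,0,30],
    [0,0,20,0,0,0,30],
    [0,0,25,0,0,0,30],
    [15,-9.5,0,0,0,0,30],
    [15,-9.5,0,0,0,0,30],
    [15,-9.5,0,0,0,0,30],
    [0,0,0,0,0,0,30]
  ]
}}

```text
time_s: 11.65
tcp_pos: [0.5193, -0.3188, 0.0626]
eef_rot: [180.0, 0.1, 144.9]
contact_force: [-0.3, 1.3, 0.5]
gripper_width: 0.0262
```

>>> {"method": "move_arm", "body": {
  "commands": [
    [0,0,-10,0,0,0,35],
    [0,0,-6,0,0,0,35],
    [0,0,0,0,0,0,35]
  ]
}}

```text
time_s: 11.95
tcp_pos: [0.516, -0.3172, 0.0451]
eef_rot: [-180.0, -0.2, 144.9]
contact_force: [-0.0, 0.8, 0.1]
gripper_width: 0.0307
```

Run:
```python
from h import *
s=get_state();print(s["tcp_pos"],s["contact_force"],s["gripper_width"])
w=wcap();
c=capture("top");t=c["frame"][205:305,375:475]
o=np.zeros((500,800,3),np.uint8);o[:400,:400]=cv2.resize(t,(400,400),interpolation=2);o[:400,400:]=cv2.resize(w["frame"],None,fx=.625,fy=.625)[:400,:400][:300].repeat(1,0) if 0 else np.vstack([cv2.resize(w["frame"],(400,300)),np.zeros((100,400,3),np.uint8)])
cv2.imwrite("pics/m6.png",o)
```

```text
[ 0.51604712 -0.31723015  0.04505111] [-0.00413604  0.83228087  0.14555926] 0.030671662675511937
```

View pics/m6.png

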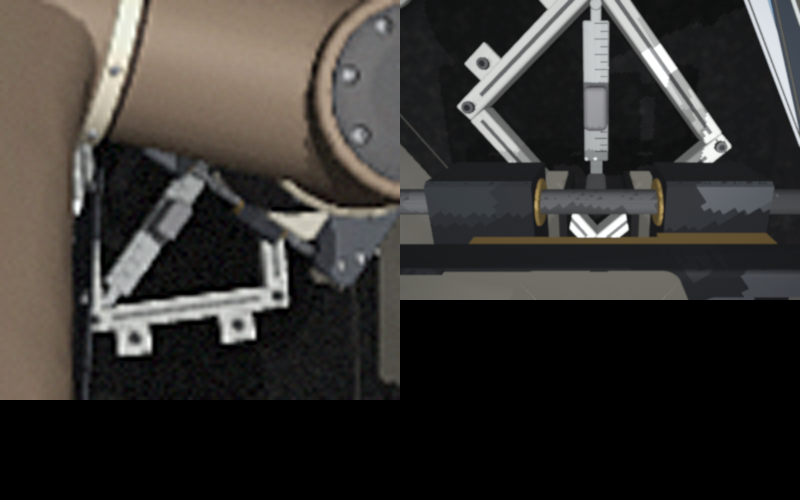

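>>> {"method": "move_arm", "body": {
  "commands": [
    [0,0,-15,0,0,0,35],
    [0,0,-9,0,0,0,0],
    [0,0,0,0,0,0,0],
    [0,0,0,0,0,0,0],
    [0,0,0,0,0,0,0],
    [0,0,0,0,0,0,0],
    [1.6,-1.15,0,0,0,0,0],
    [1.6,-1.15,0,0,0,0,0],
    [1.6,-1.15,0,0,0,0,0],
    [1.6,-1.15,0,0,0,0,0],
    [1.6,-1.15,0,0,0,0,0],
    [0,0,0,0,0,0,0]
  ],
  "squeeze": 4
}}

```text
time_s: 13.25
tcp_pos: [0.526, -0.3238, 0.0226]
eef_rot: [180.0, 0.0, 144.9]
contact_force: [0.1, -0.3, -0.7]
gripper_width: 0.0138
```

```bash
cat >> h.py <<'E'
def block(w):
    "rule's white body lower/upper ends and block along central columns"
    g=cv2.cvtColor(w["frame"],6);return g[:262,312:326].mean(1)
E
python3 - <<'E'
from h import *
w=wcap();s=w["s"];print(s["tcp_pos"],s["contact_force"],s["gripper_width"]);b=block(w)
print(b[::3].round().astype(int).tolist())
np.save("b0.npy",b);cv2.imwrite("pics/w7.png",w["frame"])
E
```

```text
[ 0.52596869 -0.32383045  0.02258697] [ 0.10821867 -0.27928984 -0.68180912] 0.013759894736198318
[152, 154, 155, 156, 185, 166, 186, 204, 204, 204, 192, 202, 205, 205, 204, 152, 200, 205, 205, 204, 190, 205, 206, 206, 194, 180, 206, 206, 206, 194, 205, 206, 206, 198, 173, 206, 206, 206, 195, 205, 206, 204, 136, 109, 91, 134, 150, 160, 164, 164, 164, 164, 164, 163, 162, 163, 162, 161, 161, 160, 160, 160, 159, 159, 158, 158, 157, 156, 156, 154, 138, 116, 177, 186, 185, 176, 165, 184, 183, 181, 179, 179, 157, 122, 142, 146, 145, 145]
```

```bash
cat >> h.py <<'E'
def blk(w,a,b,u=319):
    p,q=onz(w,u,a,.05),onz(w,u,b,.05);return (p+q)/2,np.linalg.norm(p-q)
E
python3 - <<'E'
from h import *
w=wcap();s=w["s"];b=block(w);print(b[124:142].round().tolist(),b[203:220].round().tolist())
p,l=blk(w,136,210);print(p,l,"dist to tcp",np.linalg.norm(p[:2]-s["tcp_pos"][:2]))
print("heel->",p[:2]-.07*np.array([.819,-.574]))
E
```

```text
[194.0, 170.0, 136.0, 117.0, 112.0, 110.0, 102.0, 92.0, 90.0, 101.0, 119.0, 134.0, 142.0, 147.0, 151.0, 154.0, 157.0, 160.0] [157.0, 156.0, 156.0, 156.0, 154.0, 150.0, 144.0, 138.0, 130.0, 121.0, 116.0, 130.0, 158.0, 177.0, 184.0, 185.0, 185.0]
[ 0.48394257 -0.29315139  0.05      ] 0.022890205398703543 dist to tcp 0.05201880673616061
heel-> [ 0.42661257 -0.25297139]
```

>>> {"method": "move_arm", "body": {
  "commands": [
    [-1.6,1.15,0,0,0,0,0],
    [-1.6,1.15,0,0,0,0,0],
    [-1.6,1.15,0,0,0,0,0],
    [-1.6,1.15,0,0,0,0,0],
    [-0.8,0.6,0,0,0,0,0],
    [-0.4,0.3,0,0,0,0,0],
    [0,0,0,0,0,0,0]
  ]
}}

```text
time_s: 14.05
tcp_pos: [0.5179, -0.318, 0.0226]
eef_rot: [180.0, 0.0, 144.9]
contact_force: [0.5, -0.3, -1.4]
gripper_width: 0.014
```

>>> {"method": "move_arm", "body": {
  "commands": [
    [0,0,-0.6,0,0,0,0],
    [0,0,-0.6,0,0,0,0],
    [0,0,0,0,0,0,0]
  ],
  "squeeze": 6
}}

```text
time_s: 14.35
tcp_pos: [0.5185, -0.3184, 0.0221]
eef_rot: [180.0, 0.1, 144.9]
contact_force: [-0.7, -0.5, 3.9]
gripper_width: 0.0139
```

Run:
```python
from h import *
w=wcap();s=w["s"];print(s["tcp_pos"],s["contact_force"],s["gripper_width"]);b=block(w)
print(b[::3].round().astype(int).tolist())
```

```text
[ 0.51853214 -0.31837794  0.02211489] [-0.70558314 -0.46744424  3.85780847] 0.013941968398775309
[153, 162, 161, 152, 135, 129, 148, 150, 150, 150, 151, 154, 186, 164, 191, 203, 203, 203, 186, 202, 204, 204, 201, 153, 204, 204, 204, 198, 198, 204, 204, 203, 155, 200, 205, 204, 201, 197, 205, 204, 203, 157, 203, 204, 204, 197, 202, 204, 201, 143, 107, 84, 77, 82, 122, 145, 155, 161, 161, 160, 160, 160, 159, 159, 159, 158, 158, 157, 157, 157, 156, 154, 142, 138, 138, 137, 137, 136, 131, 114, 158, 179, 122, 143, 144, 143, 142, 144]
```

Run:
```python
from h import *
w=wcap();s=w["s"]
p,l=blk(w,162,239);print(p,l,"dist",np.linalg.norm(p[:2]-s["tcp_pos"][:2]),"heel",p[:2]-.07*np.array([.819,-.574]))
q=proj(w,[.4177,-.2477,.006]);print(q)
cv2.imwrite("pics/w8.png",w["frame"])
```

```text
[ 0.48346899 -0.29267209  0.05      ] 0.024503903338253297 dist 0.04346508983878984 heel [ 0.42613899 -0.25249209]
[316.37899418 -33.44605127]
```

View pics/w8.png

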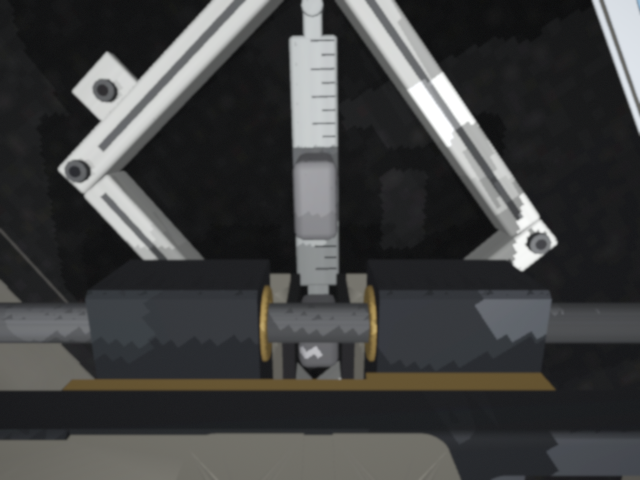

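>>> {"method": "move_arm", "body": {
  "commands": [
    [0,0,0.8,0,0,0,0],
    [-1.6,1.15,0,0,0,0,0],
    [-1.6,1.15,0,0,0,0,0],
    [-1.6,1.15,0,0,0,0,0],
    [-1.6,1.15,0,0,0,0,0],
    [-0.8,0.6,0,0,0,0,0],
    [0,0,0,0,0,0,0]
  ],
  "squeeze": 6
}}

```text
time_s: 15.15
tcp_pos: [0.5111, -0.313, 0.0223]
eef_rot: [180.0, 0.0, 144.9]
contact_force: [3.4, -2.4, 0.9]
gripper_width: 0.0136
```

```bash
cat >> h.py <<'E'
def bl2(w):
    "block from its grey top: rear edge= first row after dark back face, front edge= end of grey"
    b=block(w);d=np.diff(b)
    r=[i for i in range(100,250) if b[i]<112 and b[i]<=b[i-3:i+4].min()]
    return r
E
python3 - <<'E'
from h import *
w=wcap();s=w["s"];print(s["tcp_pos"],s["contact_force"],s["gripper_width"]);b=block(w)
print(b[::3].round().astype(int).tolist(),bl2(w))
E
```

```text
[ 0.51109291 -0.31296097  0.02232854] [ 3.37283215 -2.38646074  0.87507997] 0.01363488151731446
[164, 164, 166, 160, 144, 123, 123, 136, 139, 140, 141, 142, 159, 189, 143, 199, 201, 201, 198, 186, 201, 201, 201, 177, 181, 202, 201, 201, 183, 200, 201, 202, 192, 174, 202, 202, 202, 188, 201, 202, 202, 191, 178, 202, 201, 201, 188, 201, 201, 184, 109, 101, 76, 76, 92, 133, 147, 156, 158, 158, 158, 158, 157, 157, 156, 156, 155, 155, 154, 154, 153, 146, 137, 136, 135, 135, 135, 134, 133, 120, 119, 165, 126, 135, 142, 142, 138, 141] [157, 239, 247]
```

>>> {"method": "move_arm", "body": {
  "commands": [
    [0,0,0,0,0,0,0],
    [1.64,-1.15,0,0,0,0,0],
    [1.64,-1.15,0,0,0,0,0],
    [1.64,-1.15,0,0,0,0,0],
    [1.64,-1.15,0,0,0,0,0],
    [1.64,-1.15,0,0,0,0,0],
    [1.64,-1.15,0,0,0,0,0],
    [1.64,-1.15,0,0,0,0,0],
    [1.64,-1.15,0,0,0,0,0],
    [1.64,-1.15,0,0,0,0,0],
    [1.64,-1.15,0,0,0,0,0],
    [1.64,-1.15,0,0,0,0,0],
    [1.64,-1.15,0,0,0,0,0],
    [1.64,-1.15,0,0,0,0,0],
    [1.64,-1.15,0,0,0,0,0],
    [0,0,0,0,0,0,0]
  ],
  "squeeze": 4
}}

```text
time_s: 16.8
tcp_pos: [0.534, -0.3292, 0.0222]
eef_rot: [-180.0, 0.0, 144.9]
contact_force: [3.0, 2.3, 2.3]
gripper_width: 0.0142
```

Run:
```python
from h import *
w=wcap();s=w["s"];print(s["tcp_pos"],s["contact_force"],s["gripper_width"]);b=block(w)
print(b[::3].round().astype(int).tolist())
cv2.imwrite("pics/w9.png",w["frame"])
for c in((.4163,-.2467),):print(proj(w,[*c,.016]))
```

```text
[ 0.53400929 -0.32924026  0.02217566] [2.9605115  2.31716278 2.30323428] 0.014241253357061735
[208, 192, 207, 209, 209, 209, 159, 204, 210, 210, 210, 195, 210, 211, 211, 210, 158, 211, 211, 212, 209, 204, 180, 144, 158, 169, 173, 172, 172, 172, 172, 172, 172, 171, 171, 171, 171, 171, 170, 170, 170, 169, 169, 168, 168, 167, 167, 167, 166, 159, 143, 118, 167, 188, 203, 212, 207, 212, 213, 213, 184, 206, 212, 212, 207, 201, 194, 193, 175, 180, 193, 193, 192, 192, 174, 188, 191, 191, 191, 191, 191, 182, 157, 152, 152, 152, 152, 151]
[ 316.01929579 -113.83917357]
```

View pics/w9.png

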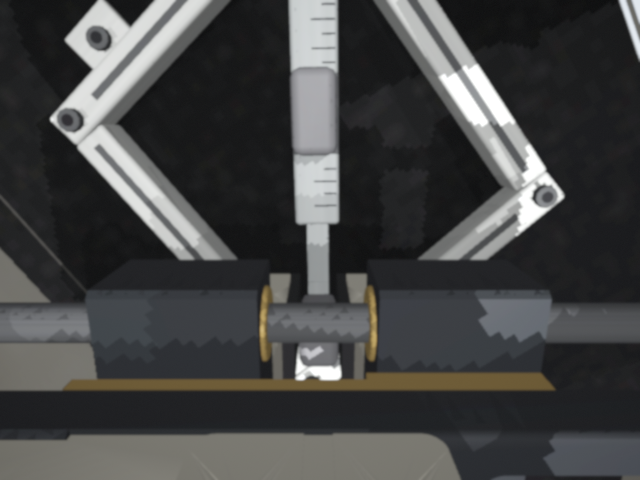

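Run:
```python
from h import *
w=wcap();s=w["s"];t=s["tcp_pos"][:2]
p,l=blk(w,68.5,153,314.5);print(p,l)
d=t-p[:2];D=np.linalg.norm(d);print("dist",D,"ext",D-.0435,"yaw",np.degrees(np.arctan2(d[1],d[0])))
NR=onz(w,69,119,.016)[:2];FL=onz(w,545,196,.016)[:2];NL=np.array([.4085,-.2412]);print(NR,FL,NR+FL-NL,np.linalg.norm(FL-NL),np.linalg.norm(NR-NL))
dy=NL-NR;print(np.degrees(np.arctan2(-dy[0],dy[1])))
u=d/D;print("tip",p[:2]+u*(D+.0085+.018),"heel",p[:2]-.07*u)
# body edge lines of rule: yaw from centerline pixels
print(onz(w,314,10,.01),onz(w,319.5,215,.01))
```

```text
[ 0.4759959 -0.2890372  0.05     ] 0.024224244877945365
dist 0.0705105572896399 ext 0.0270105572896399 yaw -34.726775256979366
[ 0.42396432 -0.36613099] [ 0.55346638 -0.23260133] [ 0.56893069 -0.35753232] 0.14522116671166915 0.12588445621852057
7.05634322711114
tip [ 0.55572674 -0.34430059] heel [ 0.41846445 -0.24916074]
[ 0.44531379 -0.26805043  0.01      ] [ 0.50967501 -0.31062385  0.01      ]
```

>>> {"method": "move_arm", "body": {
  "commands": [
    [-0.3,-0.45,0.3,0,0,0,0],
    [-0.3,-0.45,0,0,0,0,0],
    [0,0,0,0,0,0,0]
  ]
}}

```text
time_s: 17.2
tcp_pos: [0.5326, -0.33, 0.0222]
eef_rot: [-180.0, -0.0, 144.9]
contact_force: [1.6, 0.7, -0.2]
gripper_width: 0.0138
```

>>> {"method": "move_arm", "body": {
  "commands": [
    [0.6,-1.0,0,0,0,0,0],
    [0.6,-1.0,0,0,0,0,0],
    [0.8,-0.6,0,0,0,0,0],
    [0.8,-0.6,0,0,0,0,0],
    [0,0,0,0,0,0,0]
  ]
}}

```text
time_s: 17.7
tcp_pos: [0.5358, -0.3332, 0.0223]
eef_rot: [-180.0, -0.0, 144.9]
contact_force: [0.1, 1.1, -1.1]
gripper_width: 0.0143
```

>>> {"method": "move_arm", "body": {
  "commands": [
    [0.4,-0.3,0,0,0,0,0],
    [0.4,-0.3,0,0,0,0,0],
    [0.4,-0.3,0,0,0,0,0],
    [0,0,0,0,0,0,0]
  ]
}}

```text
time_s: 18.1
tcp_pos: [0.5365, -0.3337, 0.0222]
eef_rot: [-180.0, -0.1, 144.9]
contact_force: [-2.3, 2.8, -0.0]
gripper_width: 0.0141
```

Run:
```python
from h import *
w=wcap();s=w["s"];print(s["tcp_pos"],s["contact_force"],s["moment"]);b=block(w)
print(b[40:80:2].round().astype(int).tolist(),b[120:160:2].round().astype(int).tolist())
```

```text
[ 0.53646315 -0.33372252  0.02223389] [-2.27661166  2.84190767 -0.04875277] [ 0.87729751  0.5224488  -0.00155429]
[212, 212, 212, 213, 211, 178, 141, 153, 160, 167, 172, 173, 173, 172, 172, 172, 172, 172, 172, 173] [169, 169, 169, 169, 168, 167, 160, 149, 137, 117, 92, 139, 178, 181, 183, 196, 209, 214, 214, 214]
```

```bash
cat >> h.py <<'E'
def est(w,a,b,u,off=.0085):
    t=w["s"]["tcp_pos"][:2];p,l=blk(w,a,b,u);p=p[:2];d=t-p;D=np.linalg.norm(d);e=d/D
    print("block",p.round(4),"len",round(l,4),"ext",round(D+off-.052,4),"yaw",np.degrees(np.arctan2(d[1],d[0])).round(1),"heel",(p-.07*e).round(4),"tip",(p+e*(D+off+.018)).round(4))
E
python3 - <<'E'
from h import *
w=wcap();g=cv2.cvtColor(w["frame"],6)
for r in(80,110,180):
    x=np.where(g[r,280:360]>120)[0]+280;print(r,x.min(),x.max())
est(w,54.5,138.5,314.5)
cv2.imwrite("pics/w10.png",w["frame"])
E
```

```text
80 297 338
110 297 338
180 296 340
block [ 0.4753 -0.2912] len 0.0237 ext 0.031 yaw -34.8 heel [ 0.4178 -0.2513] tip [ 0.5583 -0.3488]
```

>>> {"method": "move_arm", "body": {
  "commands": [
    [0,0,0,0,0,0,40],
    [0,0,0,0,0,0,40],
    [0,0,0,0,0,0,40],
    [0,0,0,0,0,0,40],
    [0,0,0,0,0,0,40],
    [0,0,10,0,0,0,40],
    [0,0,30,0,0,0,40],
    [-20,14,40,0,0,0,40],
    [-20,14,20,0,0,0,40],
    [-20,14,0,0,0,0,40],
    [0,0,0,0,0,0,40]
  ]
}}

```text
time_s: 19.3
tcp_pos: [0.4754, -0.2908, 0.1244]
eef_rot: [179.9, 0.1, 144.9]
contact_force: [1.2, -0.2, 0.0]
gripper_width: 0.035
```

Run:
```python
from h import *
w=wcap();s=w["s"];print(s["tcp_pos"],s["contact_force"],proj(w,[.4163,-.2467,.016]),proj(w,[.561,-.3515,.016]))
o=np.zeros((600,800,3),np.uint8);o[:480,:640]=w["frame"]
cv2.imwrite("pics/w11.png",w["frame"])
```

```text
[ 0.4753935  -0.29084803  0.12443426] [ 1.22199901 -0.22527058  0.02611253] [320.33339824 112.6097593 ] [316.16793256 371.9714363 ]
```

View pics/w11.png

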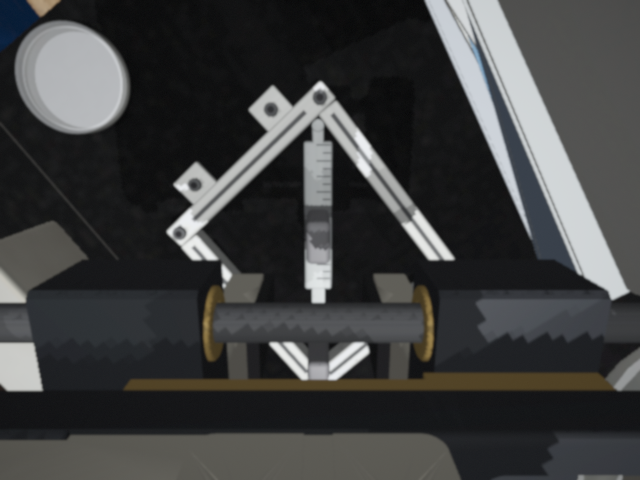

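Run:
```python
from h import *
w=wcap();g=cv2.cvtColor(w["frame"],6)
a=np.array([.4163,-.2467]);u=np.array([.814,-.58])
for k in(.0017,.003,.0045):print(k,proj(w,[*(a+u*k),.009]))
print("apex z16",proj(w,[*a,.016]))
for r in range(104,130,1):print(r,g[r,306:332].tolist())
```

```text
0.0017 [320.12933505 113.28018037]
0.003 [320.10986435 115.43706785]
0.0045 [320.08745791 117.9191649 ]
apex z16 [320.22217098 110.09737666]
104 [192, 192, 193, 192, 192, 191, 191, 192, 192, 192, 191, 189, 187, 187, 185, 181, 177, 173, 166, 156, 149, 154, 165, 176, 184, 188]
105 [192, 192, 192, 192, 192, 192, 192, 192, 192, 192, 192, 191, 190, 189, 188, 184, 177, 168, 158, 153, 158, 171, 181, 187, 190, 191]
106 [192, 192, 192, 191, 191, 192, 192, 193, 192, 192, 191, 190, 190, 188, 186, 179, 170, 159, 155, 162, 174, 184, 190, 192, 192, 192]
107 [190, 191, 191, 191, 191, 192, 193, 192, 192, 191, 190, 190, 189, 185, 179, 170, 161, 158, 165, 176, 185, 191, 194, 195, 194, 193]
108 [185, 190, 191, 192, 192, 192, 192, 192, 191, 190, 190, 188, 185, 179, 170, 162, 161, 169, 178, 185, 191, 194, 195, 195, 195, 194]
109 [175, 187, 191, 192, 192, 192, 192, 191, 190, 190, 189, 185, 178, 170, 163, 164, 172, 180, 186, 190, 193, 194, 195, 196, 195, 192]
110 [166, 183, 190, 192, 192, 192, 191, 191, 190, 189, 185, 178, 167, 161, 163, 173, 182, 188, 191, 192, 193, 194, 195, 194, 192, 185]
111 [167, 184,
[... 1771 characters left out ...]
 172, 173, 174, 174, 174, 173, 170, 159, 131, 87, 58, 80, 119, 151, 173, 185, 191]
125 [67, 40, 21, 19, 36, 79, 127, 155, 167, 171, 172, 173, 173, 173, 171, 166, 152, 120, 74, 39, 51, 89, 128, 158, 177, 188]
126 [38, 22, 16, 19, 31, 70, 116, 146, 161, 167, 171, 171, 171, 170, 167, 160, 143, 110, 64, 29, 30, 59, 99, 136, 163, 180]
127 [22, 15, 15, 19, 30, 70, 113, 142, 155, 162, 165, 167, 167, 165, 161, 154, 140, 108, 63, 25, 20, 36, 68, 109, 143, 168]
128 [18, 18, 18, 18, 32, 72, 118, 146, 157, 159, 160, 161, 162, 160, 158, 156, 144, 112, 65, 28, 15, 21, 42, 78, 118, 150]
129 [18, 18, 17, 19, 31, 74, 122, 152, 164, 165, 164, 164, 164, 164, 165, 164, 149, 116, 67, 28, 16, 18, 25, 51, 88, 126]
```

>>> {"method": "move_arm", "body": {
  "commands": [
    [10,-10,35,0,0,0,40],
    [14,-15,35,0,0,0,40],
    [14,-15,35,0,0,0,40],
    [14,-15,10,0,0,0,40],
    [0,0,0,0,0,0,40],
    [0,0,0,0,0,0,40]
  ]
}}

```text
time_s: 20.0
tcp_pos: [0.5292, -0.3473, 0.2364]
eef_rot: [-180.0, -0.1, 144.9]
contact_force: [0.2, -0.3, -0.9]
gripper_width: 0.0352
```

Run:
```python
from h import *
w=wcap();s=w["s"];print(s["tcp_pos"]);q=proj(w,[.561,-.3515,.016]);print(q)
u,v=map(int,q);f=w["frame"]
cv2.imwrite("pics/w12.png",np.hstack([cv2.resize(f[v-30:v+20,u-35:u+35],(560,400),interpolation=2)]))
cv2.imwrite("pics/w12f.png",f)
```

```text
[ 0.52917229 -0.34726686  0.23635529]
[333.33279758 231.00505364]
```

View pics/w12.png

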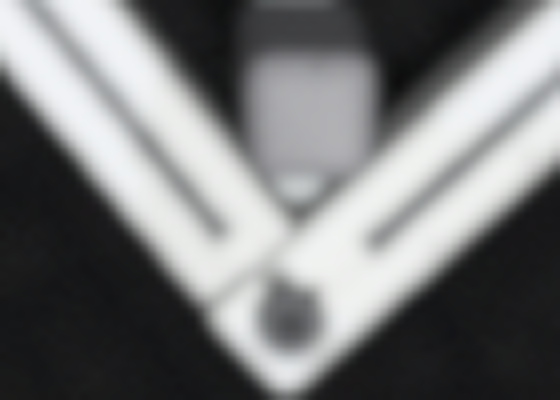

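>>> {"method": "move_arm", "body": {
  "commands": [
    [4,6,-45,0,0,0,40],
    [4,7,-45,0,0,0,40],
    [0,0,-45,0,0,0,40],
    [0,0,-40,0,0,0,40],
    [0,0,-22,0,0,0,40],
    [0,0,-10,0,0,0,40],
    [0,0,-6,0,0,0,0],
    [0,0,0,0,0,0,0],
    [0,0,0,0,0,0,0],
    [0,0,0,0,0,0,0],
    [0,0,0,0,0,0,0],
    [0,0,0,0,0,0,0]
  ],
  "squeeze": 4
}}

```text
time_s: 21.25
tcp_pos: [0.538, -0.3343, 0.0257]
eef_rot: [180.0, 0.1, 144.9]
contact_force: [0.6, -0.4, 3.4]
gripper_width: 0.0142
```

Run:
```python
from h import *
w=wcap();s=w["s"];b=block(w)
print(s["tcp_pos"],s["contact_force"],b[::3].round().astype(int).tolist())
cv2.imwrite("pics/w13.png",w["frame"])
```

```text
[ 0.53802204 -0.33434351  0.02571801] [ 0.60619205 -0.35606596  3.40992112] [208, 163, 209, 210, 211, 210, 209, 211, 212, 212, 204, 176, 212, 212, 213, 206, 142, 154, 166, 172, 173, 172, 172, 172, 172, 173, 172, 172, 172, 172, 172, 172, 171, 171, 171, 171, 170, 170, 169, 169, 169, 168, 165, 149, 129, 91, 157, 181, 187, 209, 215, 213, 215, 214, 214, 179, 214, 214, 214, 212, 214, 214, 214, 179, 208, 198, 195, 194, 193, 171, 193, 193, 193, 193, 192, 192, 192, 192, 192, 190, 189, 170, 154, 153, 153, 153, 153, 153]
```

>>> {"method": "move_arm", "body": {
  "commands": [
    [0,0,1,0,0,0,0],
    [-1.64,1.15,0,0,0,0,0],
    [-1.64,1.15,0,0,0,0,0],
    [-1.64,1.15,0,0,0,0,0],
    [-1.64,1.15,0,0,0,0,0],
    [-1.64,1.15,0,0,0,0,0],
    [-1.64,1.15,0,0,0,0,0],
    [-1.64,1.15,0,0,0,0,0],
    [-1.64,1.15,0,0,0,0,0],
    [-1.64,1.15,0,0,0,0,0],
    [-1.64,1.15,0,0,0,0,0],
    [-1.64,1.15,0,0,0,0,0],
    [-1.64,1.15,0,0,0,0,0],
    [0,0,0,0,0,0,0]
  ]
}}

```text
time_s: 22.7
tcp_pos: [0.5173, -0.32, 0.0257]
eef_rot: [180.0, 0.0, 144.9]
contact_force: [0.9, 1.3, 5.9]
gripper_width: 0.0139
```

Run:
```python
from h import *
w=wcap();s=w["s"];b=block(w)
print(s["tcp_pos"],s["contact_force"],b[::3].round().astype(int).tolist())
cv2.imwrite("pics/w14.png",w["frame"])
```

```text
[ 0.51727789 -0.32003246  0.0257029 ] [0.90117956 1.30308211 5.88638942] [196, 196, 196, 197, 197, 197, 163, 198, 202, 202, 202, 201, 202, 202, 202, 196, 170, 203, 203, 203, 202, 202, 203, 204, 202, 163, 203, 204, 204, 203, 203, 204, 204, 203, 168, 204, 204, 204, 202, 204, 204, 201, 134, 107, 84, 124, 146, 157, 162, 162, 161, 161, 161, 160, 160, 160, 159, 158, 158, 158, 158, 157, 157, 156, 155, 155, 154, 154, 154, 146, 124, 142, 182, 182, 181, 148, 181, 181, 181, 180, 180, 173, 143, 130, 143, 143, 143, 142]
```

Run:
```python
from h import *
w=wcap();est(w,135,208.5,317.5)
```

```text
block [ 0.475  -0.2898] len 0.0232 ext 0.0086 yaw -35.6 heel [ 0.418 -0.249] tip [ 0.5388 -0.3355]
```

>>> {"method": "move_arm", "body": {
  "commands": [
    [0,0,0,0,0,0,40],
    [0,0,0,0,0,0,40],
    [0,0,0,0,0,0,40],
    [0,0,0,0,0,0,40],
    [0,0,0,0,0,0,40],
    [0,0,10,0,0,0,40],
    [0,0,30,0,0,0,40],
    [0,0,0,0,0,0,40]
  ]
}}

```text
time_s: 23.6
tcp_pos: [0.5199, -0.3212, 0.0698]
eef_rot: [179.9, 0.3, 145.0]
contact_force: [0.3, 0.2, 0.8]
gripper_width: 0.0348
```

>>> {"method": "move_arm", "body": {
  "commands": [
    [-15,10.7,0,0,0,0,40],
    [-15,10.7,0,0,0,0,40],
    [-14.9,10.8,0,0,0,0,40],
    [0,0,-25,0,0,0,40],
    [0,0,-15,0,0,0,40],
    [0,0,-10,0,0,0,40],
    [0,0,0,0,0,0,40],
    [0,0,0,0,0,0,0],
    [0,0,0,0,0,0,0],
    [0,0,0,0,0,0,0],
    [0,0,0,0,0,0,0],
    [0,0,0,0,0,0,0],
    [0,0,0,0,0,0,0]
  ],
  "squeeze": 25
}}

```text
time_s: 24.9
tcp_pos: [0.4729, -0.2882, 0.0161]
eef_rot: [180.0, 0.1, 144.9]
contact_force: [-1.4, -1.3, 5.6]
gripper_width: 0.0138
```

>>> {"method": "move_arm", "body": {
  "commands": [
    [0,0,20,0,0,0,0],
    [0,0,25,0,0,0,0],
    [0,0,20,0,0,0,0],
    [0,0,0,0,0,8,0],
    [0,0,0,0,0,8,0],
    [0,0,0,0,0,8,0],
    [1.8,-2.5,0,0,0,8,0],
    [1.8,-2.6,0,0,0,8,0],
    [1.8,-2.6,0,0,0,8,0],
    [1.8,-2.6,0,0,0,8,0],
    [1.8,-2.6,0,0,0,8,0],
    [1.8,-2.6,0,0,0,8,0],
    [0,0,0,0,0,8,0],
    [0,0,0,0,0,0,0],
    [0,0,0,0,0,0,0]
  ]
}}

```text
time_s: 26.4
tcp_pos: [0.4829, -0.3032, 0.0799]
eef_rot: [179.9, -0.0, -135.4]
contact_force: [-0.0, 0.5, -3.6]
gripper_width: 0.0139
```

Run:
```python
from h import *
w=wcap();s=w["s"];print(s["tcp_pos"],s["eef_rot"],s["joints"].round(0))
for p in([.4311,-.3563,.016],[.4251,-.3641,.016],[.4085,-.2412,.016],[.5535,-.2325,.016]):print(proj(w,p).round(1))
g=cv2.cvtColor(w["frame"],6)
c=cv2.HoughCircles(cv2.resize(g[:200],None,fx=3,fy=3,interpolation=2),cv2.HOUGH_GRADIENT,1,60,param1=100,param2=18,minRadius=14,maxRadius=40)
print(None if c is None else (c[0]/3).round(1))
cv2.imwrite("pics/w15.png",w["frame"])
```

```text
[ 0.48286122 -0.30321144  0.07994196] [ 1.79940142e+02 -1.29821418e-02 -1.35360094e+02] [-12.  19. -23.  -0. -48. -33.]
[314.8 108.6]
[312.1  88.3]
[493.9 232.4]
[318.4 405.7]
[[371.2  95.8   8.5]
 [317.8 137.8  10.5]
 [470.5 176.5   8.1]
 [310.8  87.2   9. ]]
```

View pics/w15.png

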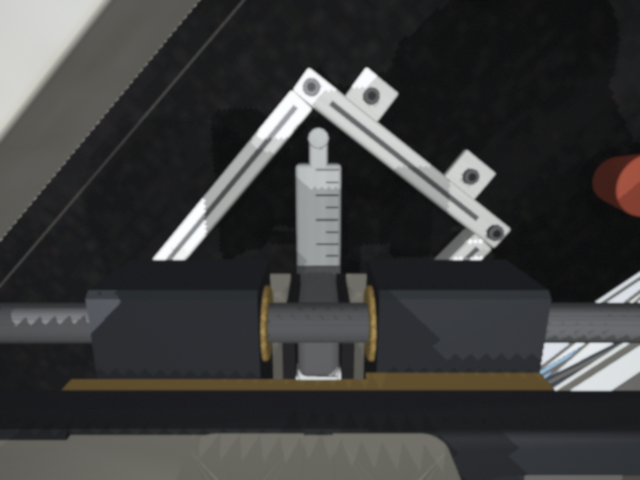

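Run:
```python
from h import *
w=wcap();s=w["s"]
h=onz(w,318,127.3,s["tcp_pos"][2]-.0161+.009);c=onz(w,310.8,87.2,.016);print("heel end",h,"NR piv",c)
d=np.array([.707,.707]);cor=c[:2]+[.006,.0078]
print("corner",cor,"shift to 4.5mm",cor+.0045*d-h[:2])
```

```text
heel end [ 0.4364637  -0.34910445  0.07299081] NR piv [ 0.42531384 -0.36502197  0.016     ]
corner [ 0.43131384 -0.35722197] shift to 4.5mm [-0.00196835 -0.00493602]
```

>>> {"method": "move_arm", "body": {
  "commands": [
    [-1,-2.2,0,0,0,0.6,0],
    [-1,-2.3,-20,0,0,0,0],
    [0,0,-20,0,0,0,0],
    [0,0,-14,0,0,0,0],
    [0,0,-6,0,0,0,0],
    [0,0,-2,0,0,0,0],
    [0,0,0,0,0,0,0],
    [0,0,0,0,0,0,0]
  ]
}}

```text
time_s: 27.3
tcp_pos: [0.4819, -0.3082, 0.0192]
eef_rot: [-179.9, 0.0, -134.5]
contact_force: [0.7, 0.5, -3.1]
gripper_width: 0.0142
```

>>> {"method": "move_arm", "body": {
  "commands": [
    [0,0,-0.8,0,0,0,0],
    [0,0,0,0,0,0,0]
  ]
}}

```text
time_s: 27.5
tcp_pos: [0.4816, -0.308, 0.0181]
eef_rot: [-180.0, 0.0, -134.5]
contact_force: [-0.2, 0.1, -3.7]
gripper_width: 0.0142
```

>>> {"method": "move_arm", "body": {
  "commands": [
    [0,0,-1,0,0,0,0],
    [0,0,-0.6,0,0,0,0],
    [0,0,0,0,0,0,0]
  ]
}}

```text
time_s: 27.8
tcp_pos: [0.4821, -0.3079, 0.017]
eef_rot: [-179.9, 0.0, -134.5]
contact_force: [-0.7, 4.1, 5.0]
gripper_width: 0.0135
```

```bash
cat >> h.py <<'E'
def nose(w):
    g=cv2.cvtColor(w["frame"],6)
    def H(a,b,c,d,r0,r1,p):
        x=cv2.HoughCircles(cv2.resize(g[a:b,c:d],None,fx=4,fy=4,interpolation=2),cv2.HOUGH_GRADIENT,1,200,param1=100,param2=p,minRadius=r0*4,maxRadius=r1*4)
        return None if x is None else (x[0][0]/4+[c,a,0]).round(1)
    return H
E
python3 - <<'E'
from h import *
w=wcap();s=w["s"];print(s["tcp_pos"],s["contact_force"])
q=proj(w,[.4253,-.365,.016]);print(q,proj(w,[.4313,-.3572,.016]))
g=cv2.cvtColor(w["frame"],6)
for r in range(84,150,3):print(r,g[r,290:346:2].tolist())
E
```

```text
[ 0.48206297 -0.3079189   0.01695317] [-0.74704993  4.05591478  5.00461924]
[319.32763713  83.74266165] [322.52946984 112.09541126]
84 [38, 38, 107, 231, 255, 255, 255, 255, 255, 206, 174, 176, 150, 116, 112, 112, 112, 115, 150, 170, 167, 191, 251, 255, 255, 255, 255, 255]
87 [97, 157, 188, 255, 255, 255, 255, 255, 255, 226, 171, 175, 169, 138, 119, 116, 120, 140, 168, 172, 169, 238, 255, 255, 255, 255, 255, 255]
90 [250, 255, 255, 255, 254, 255, 255, 255, 255, 255, 206, 172, 175, 174, 171, 169, 173, 175, 173, 166, 220, 255, 255, 255, 255, 255, 255, 255]
93 [255, 255, 255, 255, 255, 242, 253, 255, 255, 255, 255, 221, 174, 169, 174, 174, 175, 169, 176, 233, 255, 255, 255, 255, 255, 255, 255, 255]
96 [255, 255, 255, 255, 255, 255, 247, 231, 255, 255, 255, 255, 255, 246, 220, 225, 228, 244, 255, 255, 255, 255, 255, 255, 255, 255, 255, 255]
99 [255, 255, 255, 255, 255, 255, 255, 255, 234, 237, 255, 255, 255, 255, 255, 255, 255, 255, 255, 255, 255, 255, 255, 255, 255, 255, 255, 255]
102 [255, 255, 255, 255, 255, 255, 255, 255, 255, 248, 215, 239, 255, 255, 255, 255, 255, 255, 255, 255, 25
[... 1385 characters left out ...]
7, 199, 128, 34, 25, 26, 25, 25, 24, 25, 38]
135 [233, 234, 235, 230, 214, 178, 106, 40, 26, 99, 192, 214, 215, 216, 216, 217, 218, 218, 214, 173, 63, 25, 26, 26, 24, 24, 23, 23]
138 [235, 234, 227, 206, 162, 83, 31, 26, 29, 110, 197, 212, 214, 214, 215, 217, 217, 216, 214, 181, 77, 25, 25, 24, 25, 24, 24, 22]
141 [233, 222, 197, 143, 64, 28, 27, 27, 27, 68, 173, 207, 210, 212, 214, 215, 215, 214, 204, 142, 40, 25, 25, 25, 25, 25, 24, 24]
144 [216, 182, 113, 45, 27, 26, 28, 29, 30, 45, 137, 182, 202, 210, 212, 212, 210, 202, 177, 102, 28, 24, 24, 26, 26, 24, 26, 27]
147 [169, 92, 33, 27, 27, 27, 30, 30, 32, 48, 153, 201, 200, 195, 195, 187, 178, 196, 192, 110, 29, 25, 25, 26, 26, 26, 27, 26]
```

>>> {"method": "move_arm", "body": {
  "commands": [
    [0,0,0.9,0,0,0,0],
    [0,0,0,0,0,0,0],
    [-0.55,0.55,0,0,0,0,0],
    [-0.55,0.55,0,0,0,0,0],
    [-0.7,-0.7,0,0,0,0,0],
    [-0.7,-0.7,0,0,0,0,0],
    [-0.6,-0.6,0,0,0,0,0],
    [0,0,0,0,0,0,0]
  ],
  "squeeze": 5
}}

```text
time_s: 28.65
tcp_pos: [0.478, -0.3089, 0.0169]
eef_rot: [180.0, -0.0, -134.5]
contact_force: [-0.1, -0.6, -2.8]
gripper_width: 0.0141
```

```bash
cat >> h.py <<'E'
def patch(w,r0=105,r1=145,c0=290,c1=346):
    g=cv2.cvtColor(w["frame"],6)
    for r in range(r0,r1,3):print(r,g[r,c0:c1:2].tolist())
E
python3 - <<'E'
from h import *
w=wcap();s=w["s"];print(s["tcp_pos"],s["contact_force"]);patch(w)
E
```

```text
[ 0.47799596 -0.30894732  0.01688902] [-0.11793841 -0.61080074 -2.79120457]
105 [255, 255, 255, 243, 255, 255, 255, 255, 255, 221, 187, 177, 175, 177, 191, 244, 255, 255, 255, 255, 255, 255, 255, 255, 255, 255, 255, 255]
108 [255, 255, 255, 255, 243, 238, 255, 255, 255, 255, 255, 255, 255, 255, 255, 255, 255, 255, 255, 255, 255, 255, 255, 255, 255, 255, 255, 255]
111 [255, 255, 255, 255, 246, 243, 225, 223, 227, 255, 255, 255, 251, 255, 255, 255, 249, 255, 255, 254, 246, 255, 255, 255, 255, 255, 255, 255]
114 [255, 255, 255, 242, 239, 236, 227, 200, 161, 176, 213, 223, 231, 237, 241, 241, 242, 242, 242, 238, 237, 245, 255, 255, 255, 247, 213, 234]
117 [255, 248, 241, 239, 237, 236, 234, 228, 212, 177, 143, 176, 205, 223, 231, 235, 239, 241, 241, 240, 239, 238, 239, 248, 224, 157, 128, 143]
120 [155, 209, 233, 236, 236, 235, 235, 236, 234, 225, 202, 148, 132, 181, 208, 224, 232, 236, 239, 241, 241, 240, 239, 235, 211, 164, 130, 124]
123 [123, 137, 201, 233, 235, 236, 237, 238, 239, 238, 225, 192, 98, 73, 137, 185, 211, 226, 233, 236, 239, 241, 241, 240, 238, 232, 206, 155]
126 [147, 2
[... 270 characters left out ...]
, 239]
132 [235, 236, 237, 238, 239, 239, 232, 213, 170, 107, 164, 206, 220, 223, 223, 222, 222, 219, 189, 126, 159, 197, 218, 229, 234, 238, 240, 241]
135 [236, 237, 238, 240, 238, 228, 204, 148, 67, 126, 204, 219, 221, 221, 221, 222, 223, 223, 216, 159, 59, 108, 166, 200, 220, 230, 235, 238]
138 [238, 239, 239, 236, 222, 192, 123, 45, 39, 141, 208, 217, 218, 219, 220, 222, 222, 221, 216, 167, 53, 27, 50, 114, 172, 203, 221, 231]
141 [240, 240, 233, 215, 172, 93, 36, 30, 29, 94, 189, 213, 216, 218, 220, 220, 219, 218, 201, 120, 33, 27, 26, 28, 54, 122, 177, 207]
144 [238, 229, 205, 149, 67, 30, 30, 29, 28, 61, 154, 192, 209, 216, 217, 216, 213, 200, 174, 88, 27, 26, 26, 24, 24, 28, 63, 130]
```

>>> {"method": "move_arm", "body": {
  "commands": [
    [0,0,-0.8,0,0,0,0],
    [0,0,0,0,0,0,0],
    [0,0,0,0,0,0,40],
    [0,0,0,0,0,0,40],
    [0,0,0,0,0,0,40],
    [0,0,0,0,0,0,40],
    [0,0,0,0,0,0,40],
    [0,0,0,0,0,0,40]
  ]
}}

```text
time_s: 29.5
tcp_pos: [0.4782, -0.3089, 0.0162]
eef_rot: [-180.0, 0.0, -134.5]
contact_force: [-0.5, 0.3, -0.4]
gripper_width: 0.035
```

Run:
```python
from h import *
w=wcap();s=w["s"];print(s["tcp_pos"],s["contact_force"],s["gripper_width"]);patch(w,114)
```

```text
[ 0.47821213 -0.30888288  0.01617442] [-0.49089536  0.30959308 -0.35285646] 0.035032811219987865
114 [255, 255, 255, 255, 255, 255, 255, 248, 224, 208, 224, 255, 255, 255, 255, 255, 255, 255, 255, 255, 255, 255, 255, 255, 255, 250, 195, 206]
117 [237, 248, 247, 247, 255, 248, 241, 240, 240, 212, 160, 167, 210, 222, 233, 242, 249, 247, 248, 249, 252, 247, 244, 247, 231, 165, 131, 136]
120 [139, 185, 228, 242, 242, 241, 242, 243, 243, 238, 223, 183, 117, 158, 200, 222, 234, 240, 243, 246, 248, 248, 246, 245, 238, 206, 153, 130]
123 [128, 145, 209, 239, 242, 242, 243, 245, 246, 245, 234, 206, 124, 48, 100, 164, 203, 224, 236, 241, 244, 247, 248, 247, 246, 243, 233, 200]
126 [157, 216, 239, 242, 243, 244, 245, 246, 243, 231, 205, 146, 109, 147, 164, 147, 142, 176, 207, 226, 236, 241, 244, 247, 248, 247, 246, 243]
129 [229, 241, 242, 243, 245, 246, 246, 241, 225, 190, 140, 177, 212, 227, 227, 218, 213, 195, 157, 180, 209, 228, 237, 241, 245, 247, 248, 247]
132 [242, 242, 243, 245, 246, 245, 237, 218, 173, 115, 185, 220, 227, 228, 228, 228, 229, 229, 209, 133, 129, 183, 212, 229, 238, 242, 245, 247]
135 [243, 244, 245, 246, 244, 233, 207, 149, 68, 143, 214, 225, 226, 226, 227, 227, 229, 228, 223, 176, 59, 67, 136, 188, 215, 231, 239, 242]
138 [245, 246, 246, 242, 227, 191, 117, 46, 40, 140, 211, 223, 224, 224, 226, 227, 227, 226, 220, 169, 53, 27, 33, 78, 145, 193, 218, 232]
141 [246, 246, 238, 219, 173, 91, 37, 31, 31, 84, 186, 217, 221, 223, 225, 225, 224, 222, 203, 118, 33, 29, 28, 28, 34, 85, 154, 197]
144 [245, 234, 207, 148, 66, 32, 31, 31, 31, 65, 163, 197, 211, 218, 221, 219, 213, 203, 188, 101, 29, 29, 27, 26, 27, 26, 36, 93]
```

>>> {"method": "move_arm", "body": {
  "commands": [
    [0,0,20,0,0,0,40],
    [0,0,25,0,0,0,27],
    [0,0,5,0,0,0,27],
    [14,14,0,0,0,0.5,27],
    [14,14,0,0,0,0,27],
    [14.5,14.5,0,0,0,0,27],
    [0,0,0,0,0,0,27],
    [0,0,-10,0,0,0,27],
    [0,0,-6,0,0,0,27],
    [0,0,0,0,0,0,27]
  ]
}}

```text
time_s: 30.55
tcp_pos: [0.5191, -0.2665, 0.0485]
eef_rot: [179.9, -0.1, -134.1]
contact_force: [0.1, -0.0, 0.1]
gripper_width: 0.0235
```

Run:
```python
from h import *
w=wcap();s=w["s"];print(s["tcp_pos"],s["contact_force"],s["gripper_width"],s["eef_rot"]);b=block(w)
print(b[::3].round().astype(int).tolist())
g=cv2.cvtColor(w["frame"],6)
for r in(60,80,150,180,230,262,285):print(r,g[r,286:352:2].tolist())
print(proj(w,[.4325,-.356,.009]))
cv2.imwrite("pics/w16.png",w["frame"])
```

```text
[ 0.51911419 -0.2665092   0.04848445] [ 0.1099865  -0.03334965  0.11060556] 0.0235230686182234 [ 1.79856535e+02 -8.26782942e-02 -1.34050052e+02]
[197, 226, 227, 228, 228, 228, 229, 208, 228, 232, 232, 232, 233, 233, 233, 228, 216, 234, 234, 234, 233, 234, 235, 234, 206, 235, 235, 235, 234, 236, 236, 235, 207, 234, 200, 177, 175, 177, 176, 121, 78, 109, 125, 135, 136, 136, 136, 135, 135, 135, 134, 134, 134, 133, 133, 133, 132, 132, 131, 131, 130, 129, 116, 91, 117, 118, 121, 135, 136, 124, 141, 141, 137, 140, 140, 133, 127, 140, 139, 139, 131, 133, 136, 136, 132, 136, 136, 111]
60 [25, 23, 23, 23, 22, 41, 155, 218, 233, 234, 234, 234, 234, 234, 234, 234, 234, 234, 234, 230, 202, 187, 188, 190, 190, 189, 170, 72, 16, 20, 23, 24, 24]
80 [25, 24, 24, 27, 28, 41, 148, 217, 234, 235, 235, 235, 235, 235, 236, 235, 235, 235, 235, 235, 235, 235, 235, 235, 235, 223, 164, 43, 18, 21, 23, 22, 21]
150 [20, 18, 15, 14, 14, 15, 40, 75, 103, 116, 127, 133, 133, 133, 134, 133, 134, 134, 135, 135, 135, 134, 129, 118, 105, 74, 34, 18, 17, 17, 17, 17, 15]
180 [16, 15, 12, 13, 11, 14, 42, 75, 103, 115, 124, 129, 130, 130, 130, 130, 130, 131, 131, 131, 131, 130, 124, 115, 100, 62, 24, 14, 11, 13, 14, 14, 14]
230 [13, 12, 11, 12, 12, 12, 58, 118, 134, 136, 138, 138, 138, 139, 139, 140, 140, 140, 140, 137, 137, 136, 136, 136, 121, 63, 18, 16, 17, 17, 15, 18, 15]
262 [13, 12, 13, 12, 12, 9, 7, 10, 13, 21, 37, 66, 86, 86, 83, 88, 87, 85, 89, 88, 70, 38, 21, 14, 14, 15, 13, 12, 14, 14, 13, 13, 15]
285 [20, 14, 13, 11, 14, 14, 12, 31, 49, 55, 56, 58, 59, 58, 59, 59, 59, 58, 59, 58, 58, 57, 55, 49, 24, 14, 18, 21, 20, 20, 19, 17, 18]
[317.69981183 -17.98719983]
```

>>> {"method": "move_arm", "body": {
  "commands": [
    [0,0,-14,0,0,0,27],
    [0,0,-10,0,0,0,27],
    [0,0,-2,0,0,0,27],
    [0,0,0,0,0,0,0],
    [0,0,0,0,0,0,0],
    [0,0,0,0,0,0,0],
    [0,0,0,0,0,0,0],
    [1.4,1.4,0,0,0,0,0],
    [1.4,1.4,0,0,0,0,0],
    [1.4,1.4,0,0,0,0,0],
    [0,0,0,0,0,0,0]
  ],
  "squeeze": 4
}}

```text
time_s: 31.7
tcp_pos: [0.5252, -0.2619, 0.0244]
eef_rot: [-180.0, 0.0, -134.0]
contact_force: [-0.6, 1.3, 2.5]
gripper_width: 0.0136
```

Run:
```python
from h import *
w=wcap();s=w["s"];print(s["tcp_pos"],s["contact_force"],s["gripper_width"],s["eef_rot"]);b=block(w)
print(b[90:240:2].round().astype(int).tolist())
```

```text
[ 0.52524722 -0.2618918   0.02436616] [-0.6362329   1.28339704  2.52677   ] 0.013629601822580915 [-1.79986808e+02  1.24402979e-02 -1.33978471e+02]
[218, 209, 170, 134, 159, 174, 186, 195, 197, 198, 198, 198, 198, 199, 199, 199, 199, 200, 198, 184, 156, 135, 132, 132, 132, 132, 132, 132, 132, 131, 131, 131, 131, 131, 131, 130, 130, 130, 129, 129, 128, 122, 111, 99, 99, 145, 145, 126, 120, 120, 121, 129, 138, 140, 124, 126, 140, 140, 140, 140, 140, 140, 140, 140, 140, 139, 120, 128, 139, 139, 139, 139, 138, 138, 130]
```

Run:
```python
from h import *
w=wcap();est(w,98.5,174.5,317,.0045)
```

```text
block [ 0.482  -0.3071] len 0.0228 ext 0.0151 yaw 46.3 heel [ 0.4337 -0.3577] tip [ 0.5408 -0.2456]
```

>>> {"method": "move_arm", "body": {
  "commands": [
    [0.7,0.7,0.4,0,0,0,0],
    [0.7,0.7,0,0,0,0,0],
    [0.7,0.7,0,0,0,0,0],
    [0,0,0,0,0,0,0]
  ]
}}

```text
time_s: 32.2
tcp_pos: [0.527, -0.26, 0.0244]
eef_rot: [180.0, -0.0, -134.0]
contact_force: [-0.2, 0.8, -0.9]
gripper_width: 0.0139
```

>>> {"method": "move_arm", "body": {
  "commands": [
    [0.7,0.6,0,0,0,0,0],
    [0.5,0.4,0,0,0,0,0],
    [0,0,0,0,0,0,0]
  ]
}}

```text
time_s: 32.5
tcp_pos: [0.5282, -0.259, 0.0244]
eef_rot: [180.0, -0.0, -134.0]
contact_force: [-0.7, 0.5, -0.7]
gripper_width: 0.0141
```

>>> {"method": "move_arm", "body": {
  "commands": [
    [0.5,0.4,0,0,0,0,0],
    [0.3,0.3,0,0,0,0,0],
    [0,0,0,0,0,0,0]
  ]
}}

```text
time_s: 32.8
tcp_pos: [0.529, -0.2584, 0.0245]
eef_rot: [180.0, 0.0, -134.0]
contact_force: [0.1, -0.1, -2.2]
gripper_width: 0.014
```

>>> {"method": "move_arm", "body": {
  "commands": [
    [0.4,0.3,0,0,0,0,0],
    [0.3,0.3,0,0,0,0,0],
    [0,0,0,0,0,0,0]
  ]
}}

```text
time_s: 33.1
tcp_pos: [0.5298, -0.2578, 0.0245]
eef_rot: [-180.0, 0.0, -134.0]
contact_force: [0.1, 0.1, -1.6]
gripper_width: 0.0141
```

>>> {"method": "move_arm", "body": {
  "commands": [
    [0.4,0.4,-0.4,0,0,0,0],
    [0.4,0.4,0,0,0,0,0],
    [0,0,0,0,0,0,0]
  ]
}}

```text
time_s: 33.4
tcp_pos: [0.5303, -0.2572, 0.0243]
eef_rot: [180.0, -0.0, -134.0]
contact_force: [-2.6, -1.5, 0.4]
gripper_width: 0.0143
```

>>> {"method": "move_arm", "body": {
  "commands": [
    [0.4,0.4,0,0,0,0,0],
    [0.4,0.4,0,0,0,0,0],
    [0,0,0,0,0,0,0]
  ]
}}

```text
time_s: 33.7
tcp_pos: [0.5308, -0.2567, 0.0242]
eef_rot: [180.0, -0.1, -134.0]
contact_force: [-2.7, -4.8, 0.8]
gripper_width: 0.0143
```

Run:
```python
from h import *
w=wcap();s=w["s"];b=block(w)
print(b[50:210:2].round().astype(int).tolist())
FL=onz(w,0,0,.016)
g=cv2.cvtColor(w["frame"],6);x=[np.where(g[r,280:360]>100)[0][[0,-1]]+280 for r in(60,180,200)];print(x)
```

```text
[225, 210, 235, 238, 238, 238, 238, 238, 236, 230, 204, 142, 159, 174, 187, 197, 200, 201, 201, 201, 201, 202, 202, 202, 202, 203, 203, 203, 204, 204, 204, 204, 204, 204, 204, 204, 205, 205, 205, 204, 197, 174, 145, 135, 135, 135, 134, 134, 134, 133, 128, 116, 105, 92, 132, 160, 161, 161, 161, 161, 161, 161, 161, 164, 172, 177, 154, 148, 148, 145, 144, 144, 144, 144, 144, 144, 144, 143, 123, 131]
[array([297, 344]), array([298, 340]), array([299, 339])]
```

>>> {"method": "move_arm", "body": {
  "commands": [
    [-0.2,-0.2,0,0,0,0,0],
    [0,0,0,0,0,0,27],
    [0,0,0,0,0,0,27],
    [0,0,0,0,0,0,27],
    [0,0,0,0,0,0,27],
    [0,0,0,0,0,0,27],
    [0,0,15,0,0,0,27],
    [0,0,30,0,0,0,27],
    [0,0,45,0,0,0,40],
    [-1,-1,48,0,0,0,40],
    [-1,-1,48,0,0,0,40],
    [-1,-1,26,0,0,0,40],
    [0,0,0,0,0,0,40],
    [0,0,0,0,0,0,40]
  ]
}}

```text
time_s: 35.15
tcp_pos: [0.5282, -0.2592, 0.2366]
eef_rot: [-180.0, 0.1, -134.0]
contact_force: [-0.4, -0.8, -0.3]
gripper_width: 0.0349
```

Run:
```python
from h import *
w=wcap();s=w["s"];print(s["tcp_pos"],s["eef_rot"]);q=proj(w,[.5475,-.2403,.016]);h=proj(w,[.4313,-.3572,.016]);print(q,h)
u,v=map(int,q);f=w["frame"];a=cv2.resize(f[v-30:v+20,u-35:u+35],(400,286),interpolation=2)
u,v=map(int,h);v=max(v,25);b=cv2.resize(f[v-25:v+25,u-35:u+35],(400,286),interpolation=2)
cv2.imwrite("pics/w17.png",np.vstack([np.hstack([a,b]),np.pad(cv2.resize(f[:300],(400,188)),((0,0),(0,400),(0,0)))]));cv2.imwrite("pics/w17f.png",f)
```

```text
[ 0.52815682 -0.25918114  0.23655785] [-1.79950617e+02  6.84911873e-02 -1.34004451e+02]
[316.76477501 227.99346013] [319.67565351  35.03051067]
```

View pics/w17.png

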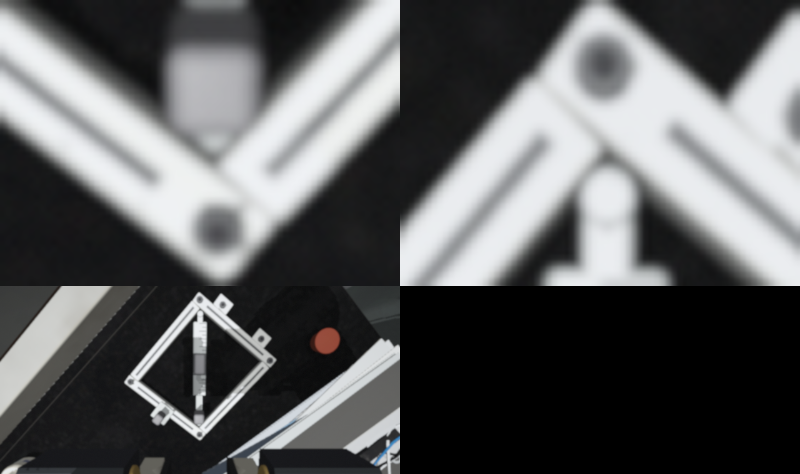

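```bash
cat >> h.py <<'E'
def dots(w,guess,r=6):
    g=cv2.cvtColor(w["frame"],6).astype(float);P={}
    for k,(u,v) in guess.items():
        for _ in range(4):
            U,V=int(round(u)),int(round(v));a=np.clip(160-g[V-r:V+r+1,U-r:U+r+1],0,None)
            yy,xx=np.mgrid[V-r:V+r+1,U-r:U+r+1];u,v=(a*xx).sum()/a.sum(),(a*yy).sum()/a.sum()
        P[k]=onz(w,u,v,.016)[:2];print(k,round(u,1),round(v,1),P[k].round(4))
    dy=P["NL"]-P["NR"];ey=dy/np.linalg.norm(dy);ex=np.array([ey[1],-ey[0]])
    m=(P["FL"]+P["FR"]-P["NL"]-P["NR"])/2
    print("near",np.linalg.norm(dy),"far",np.linalg.norm(P["FL"]-P["FR"]),"yaw",np.degrees(np.arctan2(ey[1],ey[0]))-90,"depth",m@ex,"shift",m@ey)
    o=(P["NL"]+P["NR"])/2+.007*ex;t=o+(m@ex-.007)*ex+(m@ey)*ey;print("tab",t,"ex",ex,"ey",ey)
    return P
E
python3 - <<'E'
from h import *
w=wcap();dots(w,dict(NR=(318.4,20.8),NL=(432,117),FR=(209.6,152),FL=(320,238.4)))
E
```

```text
NR 317.9 21.5 [ 0.4243 -0.3653]
NL 431.9 120.3 [ 0.4075 -0.2401]
FR 206.9 153.4 [ 0.569  -0.3565]
FL 324.4 245.5 [ 0.5529 -0.2232]
near 0.1262431862901398 far 0.13425986508292787 yaw 7.673582766405858 depth 0.14542496815702782 shift -0.006672638549249295
tab [ 0.56092201 -0.28989541] ex [0.99104487 0.13352926] ey [-0.13352926  0.99104487]
```

Run:
```python
from h import *
w=wcap();dots(w,dict(NR=(319,21.5),NL=(432,119),FR=(209.6,152),FL=(319,237.9)),r=3)
g=cv2.cvtColor(w["frame"],6);print(g[144:162:2,198:222:2]);print(g[110:128:2,420:444:2])
```

```text
NR 317.7 21.8 [ 0.4242 -0.3651]
NL 430.9 119.3 [ 0.4071 -0.2415]
FR 206.8 153.9 [ 0.5687 -0.3563]
FL 317.3 238.3 [ 0.5521 -0.233 ]
near 0.1247686418799623 far 0.12439677364675367 yaw 7.849106497428693 depth 0.14459570157794008 shift -0.011200098977392235
tab [ 0.56043727 -0.29462967] ex [0.99063116 0.13656466] ey [-0.13656466  0.99063116]
[[ 24  24  70 175 197 197 228 238 234 210 222 238]
 [ 22  48 157 225 234 216 203 228 238 237 238 238]
 [ 30 126 213 229 228 225 213 203 226 237 239 230]
 [ 86 189 211 170 150 152 169 184 207 223 230 195]
 [167 217 172 114 102 113 120 182 224 221 198 132]
 [211 224 156  96  85 108 121 206 237 236 221 175]
 [185 221 179 118 104 118 120 199 236 239 238 228]
 [ 87 169 202 177 151 169 198 226 238 239 239 239]
 [ 28  68 146 195 215 231 237 239 239 239 236 236]]
[[162 189 190 190 187 163 100  38  19  18  19  18]
 [184 191 191 190 190 187 167 112  44  18  16  19]
 [192 192 192 189 179 169 166 163 129  55  18  17]
 [192 192 190 168 120 101 103 139 171 134  57  18]
 [191 192 182 125  85  68  63  98 167 177 114  27]
 [182 190 177 105  77  52  52  89 162 170  97  22]
 [167 178 174 109  81  66  73 109 155 119  40  17]
 [184 168 168 155 126 109 125 147 125  53  17  19]
 [194 186 163 167 178 171 171 145  69  19  17  19]]
```

>>> {"method": "move_arm", "body": {
  "commands": [
    [5.4,-5.9,-20,0,0,-6.4,26],
    [5.4,-5.9,-30,0,0,-6.4,26],
    [5.4,-5.9,-30,0,0,-6.4,26],
    [5.4,-5.9,-30,0,0,-6.4,26],
    [5.4,-5.9,-30,0,0,-6.4,26],
    [5.2,-5.9,-20,0,0,-6.1,26],
    [0,0,0,0,0,0,26],
    [0,0,0,0,0,0,26]
  ]
}}

```text
time_s: 36.1
tcp_pos: [0.5597, -0.2947, 0.0753]
eef_rot: [180.0, -0.1, -171.9]
contact_force: [-0.7, -0.4, -0.6]
gripper_width: 0.0228
```

>>> {"method": "move_arm", "body": {
  "commands": [
    [0,0,-15,0,0,0,26],
    [0,0,-15,0,0,0,26],
    [0,0,0,0,0,0,26]
  ]
}}

```text
time_s: 36.4
tcp_pos: [0.5596, -0.2943, 0.0459]
eef_rot: [180.0, -0.1, -172.0]
contact_force: [-0.7, 0.3, 0.7]
gripper_width: 0.0234
```

>>> {"method": "move_arm", "body": {
  "commands": [
    [0,0,-14,0,0,0,26],
    [0,0,-9,0,0,0,26],
    [0,0,0,0,0,0,26],
    [0,0,0,0,0,0,0],
    [0,0,0,0,0,0,0],
    [0,0,0,0,0,0,0],
    [0,0,0,0,0,0,0],
    [0,0,0,0,0,0,0]
  ],
  "squeeze": 8
}}

```text
time_s: 37.2
tcp_pos: [0.5607, -0.2952, 0.0236]
eef_rot: [-180.0, 0.0, -172.1]
contact_force: [1.7, -4.1, 0.2]
gripper_width: 0.0118
```

>>> {"method": "move_arm", "body": {
  "commands": [
    [0,0,0,0,0,0,0],
    [-0.1,1,0,0,0,0,0],
    [-0.1,1,0,0,0,0,0],
    [-0.1,1,0,0,0,0,0],
    [-0.1,1,0,0,0,0,0],
    [-0.1,1,0,0,0,0,0],
    [-0.1,1,0,0,0,0,0],
    [-0.1,1,0,0,0,0,0],
    [-0.1,1,0,0,0,0,0],
    [-0.1,1,0,0,0,0,0],
    [-0.1,1,0,0,0,0,0],
    [-0.1,1,0,0,0,0,0],
    [0,0,0,0,0,0,0],
    [0,0,0,0,0,0,0]
  ],
  "squeeze": 25
}}

```text
time_s: 38.6
tcp_pos: [0.5598, -0.2847, 0.0236]
eef_rot: [-179.9, 0.1, -172.1]
contact_force: [1.1, -8.3, -1.5]
gripper_width: 0.0114
```

>>> {"method": "move_arm", "body": {
  "commands": [
    [-0.1,0.5,0,0,0,0,0],
    [-0.1,0.5,0,0,0,0,0],
    [0,0,0,0,0,0,0],
    [0,0,0,0,0,0,25],
    [0,0,0,0,0,0,25],
    [0,0,0,0,0,0,25],
    [0,0,0,0,0,0,25],
    [0,0,15,0,0,0,25],
    [0,0,30,0,0,0,25],
    [-5.4,5,30,0,0,6.4,40],
    [-5.4,5,40,0,0,6.4,40],
    [-5.4,5,40,0,0,6.4,40],
    [-5.4,5,30,0,0,6.4,40],
    [-5.4,5,26,0,0,6.4,40],
    [-5,1,0,0,0,6.1,40],
    [0,0,0,0,0,0,40],
    [0,0,0,0,0,0,40]
  ]
}}

```text
time_s: 40.3
tcp_pos: [0.5267, -0.2565, 0.2337]
eef_rot: [180.0, -0.0, -134.2]
contact_force: [0.2, -0.3, 0.3]
gripper_width: 0.0351
```

Run:
```python
from h import *
w=wcap();s=w["s"];print(s["tcp_pos"],s["eef_rot"])
o=np.array([.4226,-.3023]);ex=np.array([.9906,.1366]);ey=np.array([-.1366,.9906])
G=dict(NR=o-.007*ex-.0624*ey,NL=o-.007*ex+.0624*ey,FR=o+.1376*ex-.0622*ey,FL=o+.1376*ex+.0622*ey)
G={k:tuple(proj(w,[*v,.016])) for k,v in G.items()};print(G)
dots(w,G,r=4);dots(w,G,r=3);cv2.imwrite("pics/w18.png",w["frame"])
```

```text
[ 0.52670383 -0.25650229  0.23372826] [ 1.79957529e+02 -5.89420685e-03 -1.34171180e+02]
{'NR': (np.float64(314.7659215395723), np.float64(19.43161885886204)), 'NL': (np.float64(428.88937952769277), np.float64(117.09676343410936)), 'FR': (np.float64(214.36636920321234), np.float64(160.6630626600084)), 'FL': (np.float64(324.88797248893655), np.float64(243.99949107221124))}
NR 314.4 19.4 [ 0.4244 -0.3653]
NL 428.6 117.4 [ 0.4075 -0.2414]
FR 214.4 161.1 [ 0.5676 -0.3449]
FL 324.7 244.7 [ 0.551  -0.2215]
near 0.12503863317607486 far 0.1245220845654191 yaw 7.762588330875531 depth 0.1447854268531382 shift 0.0006283054521108198
tab [ 0.55932126 -0.28317415] ex [0.99083625 0.13506863] ey [-0.13506863  0.99083625]
NR 314.7 19.1 [ 0.4241 -0.3653]
NL 428.9 117.2 [ 0.4072 -0.2414]
FR 214.1 161.1 [ 0.5678 -0.3451]
FL 324.8 244.9 [ 0.5511 -0.2214]
near 0.12501935471736433 far 0.12483297719552916 yaw 7.770713421020915 depth 0.14521267574165614 shift 0.000514243799139909
tab [ 0.55945624 -0.28320827] ex [0.99081708 0.13520914] ey [-0.13520914  0.99081708]
```

>>> {"method": "move_arm", "body": {
  "commands": [
    [-16,-17,-20,0,0,0,40],
    [-15,-16,-45,0,0,0,40],
    [-14.7,-16.5,-45,0,0,0,40],
    [0,0,-45,0,0,0,40],
    [0,0,-30,0,0,0,40],
    [0,0,-18,0,0,0,40],
    [0,0,-9,0,0,0,40],
    [0,0,0,0,0,0,40],
    [0,0,0,0,0,0,0],
    [0,0,0,0,0,0,0],
    [0,0,0,0,0,0,0],
    [0,0,0,0,0,0,0],
    [0,0,0,0,0,0,0],
    [0,0,0,0,0,0,0]
  ],
  "squeeze": 5
}}

```text
time_s: 41.75
tcp_pos: [0.482, -0.3063, 0.0234]
eef_rot: [-179.9, 0.0, -134.0]
contact_force: [-0.2, 2.8, 6.1]
gripper_width: 0.014
```

Run:
```python
from h import *
w=wcap();s=w["s"];print(s["tcp_pos"],s["contact_force"],s["gripper_width"]);patch(w,96,140)
```

```text
[ 0.48195669 -0.30628725  0.02337172] [-0.21248964  2.78683612  6.07095518] 0.013964551210375542
96 [255, 255, 255, 255, 255, 255, 255, 233, 240, 255, 255, 255, 255, 255, 255, 255, 255, 255, 255, 255, 255, 255, 255, 255, 255, 255, 255, 255]
99 [255, 255, 255, 255, 255, 255, 255, 255, 255, 230, 246, 255, 255, 255, 255, 255, 255, 255, 255, 255, 255, 255, 255, 255, 255, 255, 255, 255]
102 [255, 255, 255, 255, 255, 255, 255, 255, 255, 255, 247, 224, 250, 255, 255, 255, 255, 255, 255, 255, 255, 255, 255, 255, 255, 255, 255, 251]
105 [255, 255, 255, 255, 255, 255, 255, 255, 255, 255, 255, 255, 238, 226, 255, 255, 255, 255, 255, 255, 255, 255, 255, 255, 255, 255, 244, 191]
108 [255, 255, 250, 211, 243, 255, 255, 255, 255, 255, 255, 255, 255, 255, 228, 226, 255, 255, 255, 255, 255, 255, 255, 255, 255, 255, 255, 210]
111 [255, 243, 191, 162, 136, 186, 254, 255, 241, 252, 255, 252, 240, 250, 245, 162, 128, 214, 243, 226, 236, 255, 255, 244, 249, 255, 251, 233]
114 [237, 183, 146, 123, 140, 200, 230, 233, 234, 235, 236, 236, 228, 203, 149, 63, 36, 64, 118, 167, 199, 218, 228, 232, 236, 238, 238
[... 415 characters left out ...]
8, 145, 186, 210, 224]
126 [168, 220, 232, 233, 234, 236, 236, 233, 218, 183, 113, 148, 207, 215, 216, 216, 217, 219, 219, 218, 206, 132, 35, 28, 49, 98, 154, 191]
129 [224, 233, 233, 235, 236, 237, 232, 215, 177, 97, 37, 115, 197, 212, 213, 214, 216, 217, 216, 215, 194, 103, 27, 23, 25, 27, 56, 111]
132 [233, 234, 235, 236, 236, 231, 212, 167, 84, 33, 27, 74, 165, 202, 210, 214, 215, 214, 212, 201, 147, 48, 25, 26, 24, 23, 22, 29]
135 [234, 235, 236, 236, 230, 209, 159, 74, 30, 27, 27, 87, 175, 190, 192, 199, 203, 195, 184, 169, 130, 40, 26, 24, 25, 24, 23, 24]
138 [235, 236, 236, 228, 204, 146, 64, 30, 29, 28, 28, 90, 185, 213, 215, 211, 211, 211, 201, 199, 153, 44, 24, 24, 26, 26, 23, 23]
```

>>> {"method": "move_arm", "body": {
  "commands": [
    [0,0,1.2,0,0,0,0],
    [-0.7,0.65,0,0,0,0.8,0],
    [-0.7,0.65,0,0,0,0.8,0],
    [-0.7,0.65,0,0,0,0.8,0],
    [0,0,0,0,0,0,0],
    [0,0,0,0,0,0,0]
  ]
}}

```text
time_s: 42.4
tcp_pos: [0.4792, -0.3041, 0.0235]
eef_rot: [180.0, -0.0, -131.6]
contact_force: [0.9, 2.5, -1.1]
gripper_width: 0.0141
```

Run:
```python
from h import *
w=wcap();s=w["s"];print(s["tcp_pos"],s["contact_force"],s["gripper_width"],s["eef_rot"]);patch(w,105,140)
```

```text
[ 0.47921618 -0.30410627  0.02347607] [ 0.8625752   2.54502791 -1.0883398 ] 0.014118378342386884 [ 1.79986881e+02 -5.20831581e-05 -1.31598787e+02]
105 [255, 255, 255, 255, 255, 255, 255, 255, 255, 255, 255, 245, 228, 255, 255, 255, 255, 255, 255, 255, 255, 255, 255, 255, 255, 255, 254, 201]
108 [255, 255, 216, 224, 255, 255, 255, 255, 255, 255, 255, 255, 255, 233, 235, 255, 255, 255, 255, 255, 255, 255, 255, 255, 255, 255, 205, 182]
111 [254, 203, 184, 183, 200, 255, 255, 255, 255, 255, 255, 255, 255, 255, 210, 183, 244, 255, 255, 255, 255, 255, 255, 255, 255, 255, 255, 224]
114 [195, 184, 182, 191, 229, 252, 255, 255, 255, 255, 255, 255, 255, 223, 126, 47, 106, 187, 250, 255, 255, 255, 255, 255, 255, 255, 255, 255]
117 [183, 182, 192, 221, 235, 235, 236, 241, 242, 239, 236, 236, 198, 150, 168, 184, 164, 133, 131, 178, 199, 221, 247, 249, 240, 247, 255, 254]
120 [182, 191, 219, 233, 235, 236, 237, 238, 238, 231, 210, 176, 189, 215, 220, 217, 217, 218, 200, 138, 121, 171, 204, 222, 231, 236, 239, 240]
123 [193, 224, 234, 235, 236, 238, 238, 237, 227, 202, 157, 190, 217, 220, 220, 219, 220, 222, 221, 202, 111, 76, 135, 184, 211, 226, 233, 237]
126 [226, 235, 236, 237, 238, 239, 236, 223, 192, 128, 130, 205, 217, 218, 218, 219, 221, 221, 221, 214, 157, 45, 42, 93, 155, 195, 217, 229]
129 [236, 236, 237, 238, 239, 234, 218, 181, 107, 41, 101, 193, 214, 215, 216, 218, 220, 219, 218, 205, 130, 34, 27, 29, 58, 117, 171, 204]
132 [236, 238, 239, 239, 232, 212, 167, 86, 34, 27, 53, 157, 203, 213, 216, 217, 217, 216, 208, 171, 76, 26, 26, 26, 23, 31, 73, 135]
135 [238, 239, 238, 228, 204, 147, 66, 30, 28, 26, 52, 159, 192, 194, 201, 206, 204, 197, 197, 173, 75, 26, 26, 24, 24, 25, 23, 39]
138 [239, 237, 225, 196, 131, 50, 30, 29, 29, 26, 52, 166, 212, 215, 211, 214, 215, 217, 216, 178, 76, 26, 26, 26, 26, 24, 24, 25]
```

>>> {"method": "move_arm", "body": {
  "commands": [
    [0,0,-1,0,0,0,0],
    [0,0,0,0,0,0,35],
    [0,0,0,0,0,0,35],
    [0,0,0,0,0,0,35],
    [0,0,0,0,0,0,35],
    [0,0,0,0,0,0,35],
    [0,0,20,0,0,0,35],
    [0,0,20,0,0,0,25],
    [0,0,3,0,0,0,25],
    [14.8,16.7,0,0,0,0,25],
    [14.8,16.7,0,0,0,0,25],
    [14.9,16.7,0,0,0,0,25],
    [0,0,0,0,0,0,25],
    [0,0,0,0,0,0,25]
  ]
}}

```text
time_s: 43.85
tcp_pos: [0.5236, -0.2538, 0.065]
eef_rot: [180.0, -0.0, -131.5]
contact_force: [-0.5, 0.2, 0.7]
gripper_width: 0.0218
```

Run:
```python
from h import *
w=wcap();s=w["s"];print(s["tcp_pos"],s["contact_force"],s["gripper_width"])
g=cv2.cvtColor(w["frame"],6)
for r in(100,230,262,275,285,292):print(r,g[r,286:352:2].tolist())
b=block(w);print(b[60:220:2].round().astype(int).tolist())
q=proj(w,[.545,-.2293,.016]);print(q)
```

```text
[ 0.52356353 -0.25378732  0.06498503] [-0.51030685  0.19548666  0.74068469] 0.021809242362537742
100 [23, 24, 23, 25, 23, 25, 36, 92, 143, 174, 190, 200, 202, 202, 202, 202, 202, 202, 201, 201, 201, 199, 186, 165, 130, 72, 27, 17, 16, 18, 15, 16, 18]
230 [14, 14, 13, 14, 13, 13, 16, 15, 16, 15, 34, 122, 141, 140, 141, 141, 141, 141, 142, 133, 62, 15, 13, 15, 13, 15, 12, 14, 12, 13, 14, 13, 14]
262 [22, 21, 20, 15, 11, 11, 13, 13, 36, 57, 61, 63, 63, 64, 63, 64, 63, 63, 64, 63, 61, 57, 37, 15, 13, 16, 14, 14, 13, 14, 15, 15, 14]
275 [21, 21, 16, 11, 14, 19, 20, 31, 53, 61, 65, 67, 67, 67, 68, 68, 67, 68, 67, 66, 64, 59, 51, 26, 19, 19, 17, 21, 47, 73, 55, 28, 28]
285 [22, 22, 58, 78, 60, 30, 15, 41, 73, 83, 88, 89, 90, 90, 90, 90, 90, 90, 90, 89, 86, 81, 68, 45, 72, 94, 99, 100, 102, 115, 91, 27, 22]
292 [18, 19, 58, 87, 87, 85, 86, 76, 81, 93, 94, 98, 101, 95, 95, 101, 104, 104, 104, 103, 99, 89, 78, 84, 93, 120, 178, 214, 228, 220, 141, 29, 20]
[236, 237, 238, 238, 238, 232, 209, 235, 239, 239, 238, 234, 225, 219, 208, 169, 148, 172, 189, 200, 202, 202, 202, 203, 203, 197, 171, 142, 138, 138, 138, 137, 137, 137, 137, 136, 136, 136, 136, 136, 136, 135, 135, 134, 134, 129, 117, 102, 114, 157, 162, 162, 161, 152, 136, 125, 126, 137, 129, 129, 144, 144, 144, 140, 141, 144, 144, 143, 122, 130, 143, 144, 143, 143, 142, 129, 129, 138, 138, 138]
[317.90712495 314.93956555]
```

>>> {"method": "move_arm", "body": {
  "commands": [
    [0,0,-16,0,0,0,25],
    [0,0,-14,0,0,0,25],
    [0,0,-10,0,0,0,25],
    [0,0,0,0,0,0,25],
    [0,0,0,0,0,0,0],
    [0,0,0,0,0,0,0],
    [0,0,0,0,0,0,0],
    [0,0,0,0,0,0,0],
    [0.66,0.75,0,0,0,0,0],
    [0.66,0.75,0,0,0,0,0],
    [0.66,0.75,0,0,0,0,0],
    [0,0,0,0,0,0,0]
  ],
  "squeeze": 4
}}

```text
time_s: 45.1
tcp_pos: [0.5262, -0.2518, 0.0259]
eef_rot: [-180.0, 0.0, -131.6]
contact_force: [-0.3, -0.2, 4.4]
gripper_width: 0.014
```

>>> {"method": "move_arm", "body": {
  "commands": [
    [0.4,0.45,0,0,0,0,0],
    [0.4,0.45,0,0,0,0,0],
    [0,0,0,0,0,0,0]
  ]
}}

```text
time_s: 45.4
tcp_pos: [0.5269, -0.251, 0.0257]
eef_rot: [-180.0, 0.0, -131.6]
contact_force: [-0.2, 0.4, 4.3]
gripper_width: 0.0144
```

>>> {"method": "move_arm", "body": {
  "commands": [
    [0.3,0.35,0,0,0,0,0],
    [0.3,0.35,0,0,0,0,0],
    [0,0,0,0,0,0,0]
  ]
}}

```text
time_s: 45.7
tcp_pos: [0.5274, -0.2504, 0.0257]
eef_rot: [-180.0, 0.0, -131.6]
contact_force: [-0.3, -0.9, 4.6]
gripper_width: 0.014
```

>>> {"method": "move_arm", "body": {
  "commands": [
    [0.4,0.45,0.6,0,0,0,0],
    [0.4,0.45,0,0,0,0,0],
    [0,0,0,0,0,0,0]
  ]
}}

```text
time_s: 46.0
tcp_pos: [0.5279, -0.2493, 0.0259]
eef_rot: [180.0, -0.0, -131.6]
contact_force: [-0.1, -0.8, 1.0]
gripper_width: 0.0137
```

>>> {"method": "move_arm", "body": {
  "commands": [
    [0.3,0.35,0,0,0,0,0],
    [0.3,0.35,0,0,0,0,0],
    [0,0,0,0,0,0,0]
  ]
}}

```text
time_s: 46.3
tcp_pos: [0.5283, -0.2488, 0.026]
eef_rot: [180.0, -0.0, -131.6]
contact_force: [-0.4, -1.3, -0.6]
gripper_width: 0.0139
```

>>> {"method": "move_arm", "body": {
  "commands": [
    [0.3,0.35,0,0,0,0,0],
    [0.3,0.35,0,0,0,0,0],
    [0,0,0,0,0,0,0]
  ]
}}

```text
time_s: 46.6
tcp_pos: [0.5284, -0.2484, 0.0259]
eef_rot: [179.9, -0.1, -131.6]
contact_force: [-1.8, -5.9, -0.2]
gripper_width: 0.0141
```

>>> {"method": "move_arm", "body": {
  "commands": [
    [-0.3,-0.35,0,0,0,0,0],
    [0,0,0,0,0,0,25],
    [0,0,0,0,0,0,25],
    [0,0,0,0,0,0,25],
    [0,0,0,0,0,0,25],
    [0,0,15,0,0,0,25],
    [0,0,30,0,0,0,25],
    [0,0,45,0,0,0,40],
    [0,0,48,0,0,0,40],
    [0,0,48,0,0,0,40],
    [0,0,24,0,0,0,40],
    [0,0,0,0,0,0,40],
    [0,0,0,0,0,0,40]
  ]
}}

```text
time_s: 47.9
tcp_pos: [0.5288, -0.2481, 0.2364]
eef_rot: [-180.0, 0.1, -131.6]
contact_force: [0.2, 1.1, -1.7]
gripper_width: 0.0352
```

Run:
```python
from h import *
w=wcap();s=w["s"];print(s["tcp_pos"],s["eef_rot"])
o=np.array([.4226,-.3023]);ex=np.array([.9908,.135]);ey=np.array([-.135,.9908])
G=dict(NR=o-.007*ex-.0624*ey,NL=o-.007*ex+.0624*ey,FR=o+.1376*ex-.0622*ey,FL=o+.1376*ex+.0622*ey)
G={k:tuple(proj(w,[*v,.016])) for k,v in G.items()}
dots(w,G,r=4)
u,v=map(int,G["FL"]);f=w["frame"]
a=cv2.resize(f[v-45:v+10,u-35:u+35],(420,330),interpolation=2);u,v=map(int,G["NR"]);v=max(v,5);b=cv2.resize(f[v-5:v+50,u-35:u+35],(420,330),interpolation=2)
cv2.imwrite("pics/w19.png",np.hstack([a,b])[:, :800])
```

```text
[ 0.52883386 -0.24808263  0.23644417] [-1.79961830e+02  6.34856097e-02 -1.31601621e+02]
NR 318.3 9.4 [ 0.4242 -0.3652]
NL 427.6 113.2 [ 0.4074 -0.2413]
FR 212.2 146.8 [ 0.5674 -0.3449]
FL 319.0 235.8 [ 0.5508 -0.2214]
near 0.12502384243451406 far 0.12461752756406924 yaw 7.694214320957343 depth 0.14468575983737464 shift 0.0007792635352442694
tab [ 0.55909253 -0.28315512] ex [0.99099672 0.13388612] ey [-0.13388612  0.99099672]
```

View pics/w19.png

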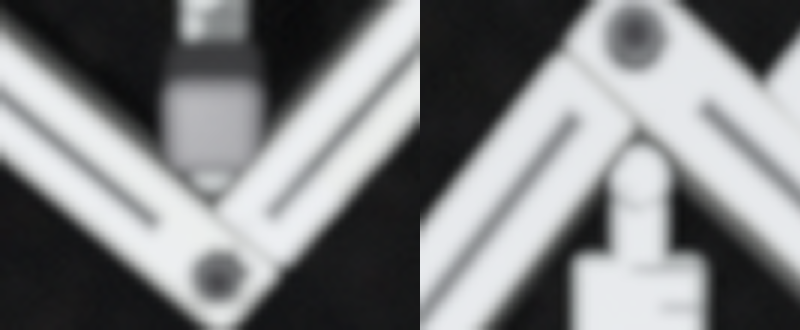

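```bash
python3 -c "
from plant import *
print(close_job())"
```

```text
the job is handed in; nothing more can be done
None
```

The frame is square to within about 1 mm, and the job was handed in at about 48 s. The rule lies flat in the second diagonal (heel near right, tip far left), with the gripper clear of everything.

- **First diagonal:** I seated the heel near left and slid the tongue out until the tip bore in the far right corner, with about 3.6 N at the wrist. The tongue was then out by roughly 34 mm.
- **Second diagonal:** I did the same with the heel near right and the tip bearing far left, at about 5.5 N. The tongue was out by roughly 21 mm.
- **Readings:** They differed by about 12–13 mm. This comes from camera views of the rule and of the frame's pivots, because I could not read the rule's scale.
- **Correction:** I moved the far rail about 11.5 mm to the left by its tab, then turned the rule slightly and slid its tongue out again to bear in the corrected second diagonal (about 6 N).
- **Last check:** The wrist camera put the far rail 0.5–0.8 mm past square, while the arm's own position put it 0.3 mm short. Both leave the diagonals less than 1 mm apart. The close-up showed both noses in their corners.

**What went less well:**
- On the first attempt the rule had shifted about 9 mm out of the near left corner when I let go, so I seated the heel again before taking that diagonal.
- The top camera and wrist camera disagreed by 3–6 mm in y, so I relied on the wrist camera.
- I did not re-measure the first diagonal with the rule after the correction. The agreement rests on the pivot positions.
- I did not check the bystander items in a final picture, but I saw no sign of touching any.
- I viewed 14 pictures, over the budget of 10.

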